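# Take a sample tub off the railed shelf and snap its lid on

### The arm

A 7-joint arm with a two-finger parallel gripper is mounted at the origin on the work surface. World frame = base frame: x ahead of the robot, y to its left, z up, the work surface at z = 0. Lengths are in mm, angles in rad, forces in N, time in s.
With the tool pointing down it reaches from about 400 to 925 mm from the base axis. Payload 4.1 kg.
Tool frame: the origin (TCP) lies on the centre line of the jaws, within the pads' length; the fingertips stand 25 mm ahead of it and the grasp point (between the pads) lies 6 mm ahead of it; z points along the fingers, y is the line along which they close (so a half turn about z gives the same grasp; the last joint's range is limited). The gripper opens to 85 mm and grips with 20 to 120 N. Pads are 22 mm wide; open, the fingers measure 114 mm over their backs; the gripper's body (76 mm by 85 mm) begins 54 mm behind the grasp point. The pads swing forward as they close: fully open they stand 13 mm farther back than shut.
Start: joints at [1.058, 0.398, 0.045, 1.537, -0.019, 1.207, -0.051], TCP at [261.398, -595.156, 256.347] pointing down, gripper open.
Joint ranges: [-2.82, 2.82], [-0.49, 2.23], [-1.37, 1.46], [0, 2.46], [-1.36, 4.5], [0.23, 2], [-2.94, 2.94]. Speed limits (rad/s): [2.57, 2.57, 3.14, 3.14, 3.14, 3.14, 3.14].

### API

Orientations are given as a rotation vector (axis times angle).
In Python, from bench import * gives the robot as it stands.
- The arm moves only by the tool servo_tool, never from a script. Its argument "commands" is one flat list of numbers, 7 for each row, row after row: the turn, a rotation vector about the tool's x, y, z in rad, then the shift along the tool's x, y, z in cm, then the finger opening in cm, from 0 to 8.54. In form: [ax, ay, az, dx, dy, dz, hand, ax, ay, az, dx, dy, dz, hand, ...]. A call has 1 to 5 rows; each row is the pose to reach, as a shift and turn from the pose commanded when the call began, along the tool's axes at that moment; what a row does not reach only later rows make up. A row lasts 1/12 s, in which the tool goes at most 41.7 mm and 7.16 degrees, less where a joint would pass 70% of its speed; a pose out of reach is approached as far as the arm can. A call with a gripper value outside its range is refused whole. The fingers move at their own pace and stop on an object; "squeeze" is the grip in N (left out, the last holds). Time passes only in rows, so rows that repeat a pose let the fingers close. It gives the time, the measured TCP pose, the force, the opening and the grip force at its end, in the units of the state.
- sense(): the state, without advancing time (a new reading comes with each control period).
- capture(name): name is "scene" or "top" or "wrist"; returns a dict with "pixels" (480x640x3 uint8, red, green, blue), "z_map" (480x640 float32, mm along the optical axis (not along the pixel's ray), 0 where there is no reading), "vertical_fov" (degrees; the focal length in pixels is half the picture's height over the tangent of half this angle, whatever the lens; pixels are square), "cx", "cy" (the principal point, pixels), "R" (3x3) and "t" (3): a world point X has camera coordinates R X + t; the wrist camera has in their place "mount" (4x4, takes a point from camera to tool coordinates, whose origin is the TCP and whose axes are the flange's). Camera axes: x right, y down, z forward; pixel columns grow to the right and rows downward; lengths in mm; the calibration is good to about 2 mm. A picture is of the moment at which its call begins: read the wrist's pose just before it.
- close_job(): hands the job in; it is judged then, once.
The state is a dict: "time": time; "q": joint angles; "dq": joint speeds; "joint_torque": joint torques, N m; "ee_pos": TCP position; "ee_rot": TCP orientation; "ft_force": force on the tool from outside, world axes, zero at the start; "moment": the same for the moment, N m; "finger_gap": finger opening in mm; "grip_force": force on a finger pad.
Only numpy, scipy, OpenCV 4.12 (cv2) and the standard library are available. Lean on these libraries where they do the work, as an engineer would, in place of code of your own. Each camera call takes 0.05 s, during which the arm holds its last target. There are 200 camera calls.

### The job

At the leaf-washing bench, take the oblong tub from the lower shelf of the rack, lifting it upright up over the front rail before drawing it forward, and stand it in the steel tray. Then snap the oblong lid from the bench fully down onto it and let go, leaving the closed tub standing upright in the tray. Do not disturb the round tub, the glass cup, the round lid or the bottle.

Things in the scene. Friction and masses are not known exactly. Their poses are not given: they have to be found in the camera images.
- rack: Fixed two-tier metal rack, 370 mm wide (its y). Origin on the bench; x points from its open front to its back, and the things on the lower shelf stand near x = 0. Lower shelf: x -59 to 87 mm, top 70 mm above the bench. 16 mm square posts at x = 80, y = +-177 mm (up to 300 mm) and a thin back bar at x = 82, 120 mm up; front legs under the shelf.
- rail_mid (a point): Middle of the rack's front retaining rail: an 8 mm round steel bar along the rack's y, at rack x = -53 mm, its centre 96 and its top 100 mm above the bench (30 mm above the lower shelf). An upright of the same bar holds each end (y = +-180 mm).
- roof_edge (a point): Middle of the lower front edge of the rack's upper shelf, at rack x = -8 mm and 255 mm above the bench. The upper shelf runs back from there to x = 95 mm, 12 mm thick, 370 mm wide, so it roofs the rear half of the lower shelf; light stock on it reaches 317 mm.
- tub: Oblong open white plastic tub on the lower shelf, 72 mm long (its x, roughly front to back of the rack), 56 mm wide (its y), 70 mm high, walls 4 mm, about 120 g. Origin: centre of its underside, z up. The top 4 mm is a lip 2 mm narrower all round. One of three things side by side on the shelf about 115 mm apart, in any order.
- tub_catch (a point): Spring catch in the middle of the tub's +x end wall (its twin is in the -x end), 59 mm above the tub's underside: a ball of 6 mm radius standing 3.7 mm out of the wall, which gives way inwards.
- lid: The tub's oblong white plastic lid, lying top up on the bench: 85 mm long (its x), 64 mm wide (its y), 42.5 mm high with its handle, about 60 g. Origin: centre of the plane of the skirt's lower edge, z up. Skirt 18 mm deep, 59 mm wide inside, 1.5 mm clearance a side round the tub, a bead inside each end. The flat top's upper face is 20.5 mm above the origin. Fits either way round.
- lid_bar (a point): Middle of the top of the lid's bar handle, 42.5 mm above the lid's origin. The bar runs along the lid's x: 44 mm long, 14 mm wide, 22 mm high. When the lid is home its origin is 52 mm above the tub's, the top resting on the tub's rim; just laid on, it stays about 10 mm higher on the catches. A straight push of 6 to 12 N snaps it down.
- tray: Fixed shallow steel tray on the bench, 140 mm (its x) x 170 mm (its y), walls 4 mm thick and 14 mm high, floor 4 mm thick. Origin: centre of its underside, on the bench. Left or right of the middle; the lid lies on the other side.
- round_tub: Bystander: round open white tub on the lower shelf, 54 mm across, 62 mm high; origin: centre of its underside.
- glass_cup: Bystander: glass cup on the lower shelf, 58 mm across, 66 mm high; origin: centre of its underside.
- round_lid: Bystander: round white lid lying on the bench in front of the rack, 62 mm across, 28 mm high with its knob; origin: centre of its underside.
- bottle: Bystander: green glass bottle standing on the bench to the left, 62 mm across, 190 mm high; origin: centre of its underside.
Mind the look-alikes: they are no part of the job. What is shaped like the tub but red is not meant. What is shaped like the lid but red is not meant.

How it is judged:
By the outcome, as a careful person would: the job done as asked, in the order asked, and still so for the second after the job is handed in, with the robot touching nothing.
It also fails if it takes over 72 s, if anything falls off the work surface, if the arm or the gripper's body presses on something with over 40 N, if the wrist force passes 120 N, or if a joint passes its speed limit or range.

## Working session

There is one attempt and no reset: what is moved stays moved. The work goes in short steps, Python scripts to look and compute and a tool call to move; the robot and the scene stay as the last step left them, time stands still between calls to the robot, and variables do not carry over. Pictures are saved under pics/ and viewed, at most 10 in all, crops included, and the job is handed in when it is done.

Besides the shell and the picture viewer there is one more tool, called after "Call:" as name(argument=value, ...) on one line, values as JSON. servo_tool: Moves the arm, as the interface text tells. Its arguments: {"type":"object","properties":{"commands":{"type":"array","items":{"type":"number"}},"squeeze":{"type":"number"}},"required":["commands"]}

```bash
ls; mkdir -p pics
cat > h.py <<'E'
from bench import *
import numpy as np, cv2
from scipy.spatial.transform import Rotation as Rn
def cloud(c, s=None):
    f=240/np.tan(np.radians(c["vertical_fov"])/2)
    v,u=np.mgrid[0:480,0:640]; z=c["z_map"].astype(float)
    P=np.stack([(u-c["cx"])/f*z,(v-c["cy"])/f*z,z],-1)
    if "mount" in c:
        M=np.array(c["mount"]); P=P@M[:3,:3].T+M[:3,3]
        P=P@Rn.from_rotvec(s["ee_rot"]).as_matrix().T+np.array(s["ee_pos"])
    else: P=(P-np.array(c["t"]))@np.array(c["R"])
    P[z==0]=np.nan
    return P
E
python3 - <<'E'
from h import *
s=sense(); print(s)
for n in ("scene","top"):
    c=capture(n); cv2.imwrite(f"pics/{n}0.png",c["pixels"][:,:,::-1]); np.savez(f"{n}0.npz",P=cloud(c),px=c["pixels"])
    print(n,c["vertical_fov"],-np.array(c["R"]).T@c["t"])
E
```

```text
pics
{'time': 0.0, 'q': array([ 1.05803355,  0.39922475,  0.04503599,  1.53787533, -0.01871288,
        1.20687144, -0.05071996]), 'dq': array([ 1.56362828e-03,  2.08608022e-04,  7.82251025e-04,  4.02343926e-04,
       -1.59689132e-03, -3.60183218e-05, -1.00872252e-04]), 'joint_torque': array([ 3.82379421e-04, -4.75132155e+01,  1.36444643e+00, -2.54217696e+01,
        1.14252430e-02,  9.58716846e-03,  1.48121967e-05]), 'ee_pos': array([ 261.13161066, -594.61135702,  255.24435302]), 'ee_rot': array([-3.07272899e+00, -6.45055001e-01,  8.23092215e-04]), 'ft_force': array([-0.72134797,  0.64345051,  0.19141468]), 'moment': array([-0.0187994 ,  0.07990273, -0.015408  ]), 'grip_force': 0.0, 'finger_gap': 85.44628350356905}
scene 51.81917378544398 [ 266.16498238 -378.86996083 1078.61456084]
top 45.67730747106547 [ 453.68449456   63.29809415 1409.31090269]
```

View pics/scene0.png

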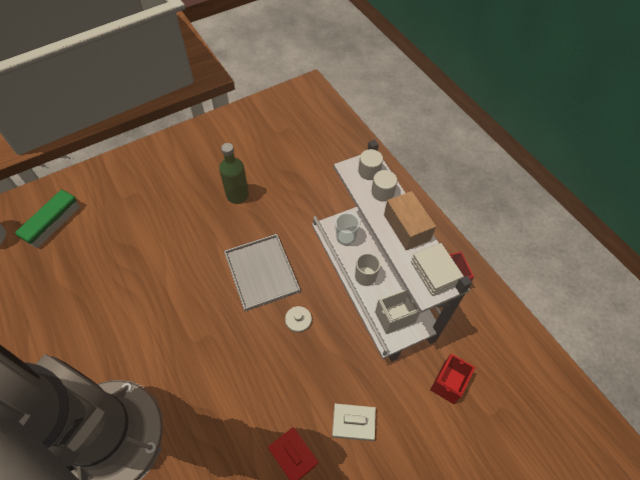

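View pics/top0.png

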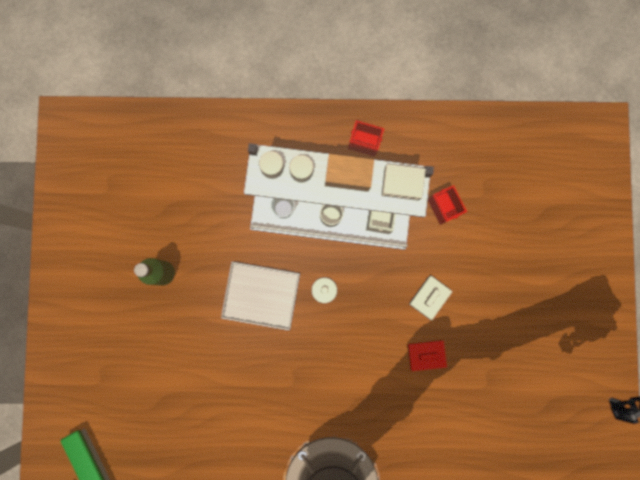

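The candidates, by pixel:

| Candidate | Scene pixel | Top pixel | Verdict |
|---|---|---|---|
| White oblong tub, on the lower shelf | (397,312) | (380,218) | This is the tub |
| Round tub | (367,269) | – | Bystander |
| Glass cup | (346,229) | – | Bystander |
| Red tub | (453,379) | (448,204) | Look-alike |
| Red tub behind the rack | (460,268) | (366,136) | Look-alike |
| White oblong lid | (354,421) | (431,297) | This is the lid |
| Round lid | (298,319) | – | Bystander |
| Red lid | (292,455) | (427,356) | Look-alike |

The tray is at scene (262,270) and top (262,296). The bottle stands to the left.

Run:
```python
from h import *
img=cv2.imread("pics/scene0.png"); a=img[270:350,350:450]; b=img[390:470,305:405]
cv2.imwrite("pics/crop.png",cv2.resize(np.hstack([a,b]),None,fx=4,fy=4,interpolation=cv2.INTER_CUBIC))
def rect(n,P,m):
    p=P[m][:,:2].astype(np.float32)
    if len(p)<5: print(n,len(p)); return
    r=cv2.minAreaRect(p); print(n,len(p),np.round(r[0],1),np.round(r[1],1),round(r[2],1),'z',np.round(np.nanmedian(P[m][:,2]),1))
for n in ("scene","top"):
    d=np.load(n+"0.npz"); P,px=d["P"],d["px"].astype(int); z=P[...,2]
    v,u=np.mgrid[0:480,0:640]
    def box(u0,u1,v0,v1): return (u>=u0)&(u<u1)&(v>=v0)&(v<v1)
    B={"scene":dict(tub=(370,425,285,335),lid=(325,385,398,445),tray=(220,305,230,312),roof=(330,470,150,310),rt=(352,385,250,290),cup=(332,362,210,248),bot=(215,255,140,210),rl=(280,318,300,335)),
       "top":dict(tub=(364,398,204,235),lid=(405,458,272,325),tray=(218,305,258,332),roof=(240,440,140,220),rt=(318,345,200,228),cup=(270,297,196,220),bot=(130,170,252,290),rl=(308,340,274,306))}[n]
    print(n,"table z",np.nanmedian(z[400:410,200:250]))
    rect("roof",P,box(*B["roof"])&(abs(z-267)<5))
    rect("shelf",P,(abs(z-70)<5)&(px.min(-1)>110)&box(240,450,190,360))
    rect("tubrim",P,box(*B["tub"])&(abs(z-140)<5))
    rect("tubside",P,box(*B["tub"])&(z>85)&(z<146))
    rect("lidtop",P,box(*B["lid"])&(abs(z-20)<5))
    rect("lidbar",P,box(*B["lid"])&(z>33)&(z<50))
    rect("traywall",P,box(*B["tray"])&(z>8)&(z<20))
    rect("trayfloor",P,box(*B["tray"])&(z>-3)&(z<8)&(px.min(-1)>110))
    rect("rt",P,box(*B["rt"])&(abs(z-132)<5)); rect("cup",P,box(*B["cup"])&(abs(z-136)<6))
    rect("rl",P,box(*B["rl"])&(z>8)); rect("bot",P,box(*B["bot"])&(z>20))
print(np.round(capture("wrist")["mount"],2))
```

```text
scene table z -0.8495171770592129
roof 3977 [684.6   3.6] [371.7 105.9] 83.3 z 266.1
shelf 4679 [653.    6.8] [371.7 144.4] 83.9 z 69.2
tubrim 193 [ 633.3 -107.8] [56.  67.2] 81.1 z 138.2
tubside 999 [ 621.3 -106.5] [59.4 99.7] 83.4 z 116.1
lidtop 1152 [ 448.  -239.4] [65.3 85.5] 53.8 z 19.5
lidbar 170 [ 447.9 -239. ] [14.8 43.6] 53.2 z 41.5
traywall 571 [444.  149.1] [228.4 140.3] 80.8 z 12.2
trayfloor 2995 [443.6 151.3] [214.9 140.5] 81.1 z 3.1
rt 126 [636.8   8.6] [53.  52.3] 21.6 z 130.3
cup 153 [653.1 120.7] [57.9 55.2] 56.9 z 134.3
rl 489 [463.2  19.5] [60.6 60.5] 3.3 z 11.6
bot 1095 [498.8 410.6] [52.1 61.2] 71.2 z 113.3
top table z -0.551073073703358
roof 4999 [684.8   5.6] [370.4 104.5] 83.2 z 266.6
shelf 3598 [623.1  13. ] [370.5  81.9] 83.3 z 70.0
tubrim 111 [ 619.3 -102.3] [56.6 38.1] 81.7 z 138.8
tubside 266 [ 621.9 -102.6] [58.2 47.5] 84.4 z 132.9
lidtop 740 [ 447.3 -235.5] [65.3 85.5] 53.4 z 19.9
lidbar 119 [ 447.3 -235.3] [14.9 43.4] 54.4 z 41.6
traywall 655 [441.7 179.7] [176.2 152.8] 80.7 z 11.4
trayfloor 3334 [448.2 178.5] [171.  142.8] 80.3 z 3.5
rt 69 [631.6  12.6] [52.4 42.2] 83.3 z 130.2
cup 83 [645.8 124.5] [54.8 40.1] 82.7 z 135.5
rl 451 [465.5  24.9] [65.4 60.2] 9.3 z 12.2
bot 804 [501.5 418.3] [55.9 61. ] 84.2 z 127.5
[[  -0.     -0.95   -0.3    77.59]
 [   1.     -0.      0.     -0.44]
 [  -0.     -0.3     0.95 -116.95]
 [   0.      0.      0.      1.  ]]
```

View pics/crop.png

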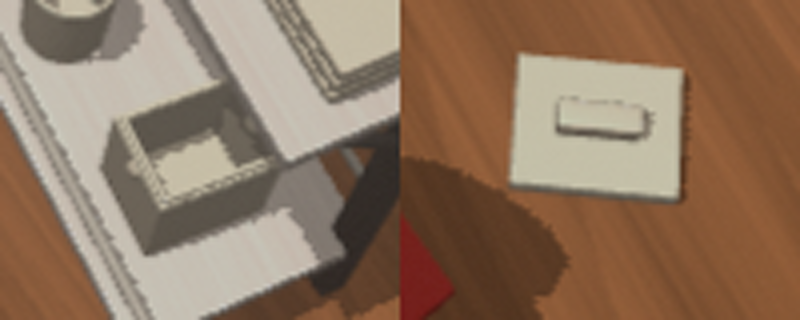

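The crop shows the white open tub behind the rail, with its catches on the end walls and a clear inside. It also shows the white lid with its bar, not the red one. I'll plan the approach with the tool tilted under the roof.

```bash
cat >> h.py <<'E'
def Rt(az,phi):
    az,phi=np.radians([az,phi]); h=np.array([np.cos(az),np.sin(az),0]); k=np.array([0,0,1.])
    x=np.cos(phi)*h+np.sin(phi)*k; z=np.sin(phi)*h-np.cos(phi)*k
    return np.stack([x,np.cross(z,x),z],1)
def tcp(g,R,ahead=6): return np.array(g,float)-ahead*R[:,2]
def now():
    s=sense(); return np.array(s["ee_pos"]),Rn.from_rotvec(s["ee_rot"]).as_matrix()
def step(p0,R0,p1,R1):
    r=Rn.from_matrix(R0.T@R1).as_rotvec(); d=R0.T@(p1-p0)/10
    print("rot",np.round(r,3),"deg",round(float(np.degrees(np.linalg.norm(r)))),"shift cm",np.round(d,2),"rows",np.round(max(np.linalg.norm(d)/4.17,np.degrees(np.linalg.norm(r))/7.16),1))
E
python3 - <<'E'
from h import *
p0,R0=now()
R1=Rt(-8.5,50); h=np.array([np.cos(np.radians(-8.5)),np.sin(np.radians(-8.5)),0])
g=np.array([632,-105,116])-8*h
p1=tcp(g,R1)-120*R1[:,2]; print(p1, tcp(g,R1))
# interpolated 4 calls
from scipy.spatial.transform import Slerp
S=Slerp([0,1],Rn.from_matrix([R0,R1]))
P,R=p0,R0
for t in (.25,.5,.75,1):
    q=p0+t*(p1-p0)+np.array([0,0,60*np.sin(np.pi*t)]); Q=S(t).as_matrix(); step(P,R,q,Q); P,R=q,Q
E
```

```text
[528.6264797  -89.55072388 196.99123882] [ 619.54209246 -103.13815324  119.85672566]
rot [-0.062  0.212  0.131] deg 15 shift cm [11.2  -8.88 -2.77] rows 3.5
rot [-0.062  0.212  0.131] deg 15 shift cm [  9.82 -10.3    1.37] rows 3.4
rot [-0.062  0.212  0.131] deg 15 shift cm [  6.47 -11.81   5.77] rows 3.5
rot [-0.062  0.212  0.131] deg 15 shift cm [  2.06 -12.95   8.04] rows 3.7
```

Call:
servo_tool(commands=[-0.015,0.053,0.033,2.8,-2.2,-0.7,8.5,-0.031,0.106,0.066,5.6,-4.4,-1.4,8.5,-0.047,0.159,0.098,8.4,-6.7,-2.1,8.5,-0.062,0.212,0.131,11.2,-8.9,-2.8,8.5,-0.062,0.212,0.131,11.2,-8.9,-2.8,8.5])

```text
time: 0.57
ee_pos: [330.8, -462.3, 285.2]
ee_rot: [3.077, 0.446, 0.349]
ft_force: [-0.3, 0.9, 1.0]
finger_gap: 84.9
grip_force: 0.0
```

Call:
servo_tool(commands=[-0.015,0.053,0.033,2.5,-2.6,0.3,8.5,-0.031,0.106,0.066,4.9,-5.1,0.7,8.5,-0.047,0.159,0.098,7.4,-7.7,1.0,8.5,-0.062,0.212,0.131,9.8,-10.3,1.4,8.5,-0.062,0.212,0.131,9.8,-10.3,1.4,8.5])

```text
time: 0.98
ee_pos: [395.5, -334.7, 284.9]
ee_rot: [3.031, 0.234, 0.677]
ft_force: [-1.8, -0.2, -0.8]
finger_gap: 84.9
grip_force: 0.0
```

Call:
servo_tool(commands=[-0.015,0.053,0.033,1.6,-3.0,1.4,8.5,-0.031,0.106,0.066,3.2,-5.9,2.9,8.5,-0.047,0.159,0.098,4.8,-8.9,4.3,8.5,-0.062,0.212,0.131,6.5,-11.8,5.8,8.5,-0.062,0.212,0.131,6.5,-11.8,5.8,8.5])

```text
time: 1.4
ee_pos: [460.9, -208.0, 249.8]
ee_rot: [2.937, 0.022, 0.99]
ft_force: [0.2, 0.8, -0.3]
finger_gap: 85.1
grip_force: 0.0
```

Call:
servo_tool(commands=[-0.015,0.053,0.033,0.5,-3.2,2.0,8.5,-0.031,0.106,0.066,1.0,-6.5,4.0,8.5,-0.047,0.159,0.098,1.5,-9.7,6.0,8.5,-0.062,0.212,0.131,2.0,-13.0,8.0,8.5,-0.062,0.212,0.131,2.0,-13.0,8.0,8.5])

```text
time: 1.82
ee_pos: [471.8, -106.6, 259.7]
ee_rot: [2.817, -0.202, 1.241]
ft_force: [2.2, 1.1, 1.7]
finger_gap: 84.9
grip_force: 0.0
```

Run:
```python
from h import *
p0,R0=now(); s=sense(); print(np.round(s["q"],2),np.round(s["dq"],2)); print(np.round(R0,2))
R1=Rt(-8.5,50); step(p0,R0,np.array([529,-90,197]),R1)
s=sense(); c=capture("wrist"); cv2.imwrite("pics/w1.png",c["pixels"][:,:,::-1])
```

```text
[ 0.97 -0.27 -0.7   2.46 -1.36  0.23 -0.25] [ 0.83 -0.59 -1.4   0.   -0.   -0.04 -0.78]
[[ 0.67 -0.14  0.73]
 [-0.1  -0.99 -0.1 ]
 [ 0.74 -0.   -0.68]]
rot [-0.005  0.043  0.003] deg 2 shift cm [-0.96 -2.45  8.24] rows 2.1
```

View pics/w1.png

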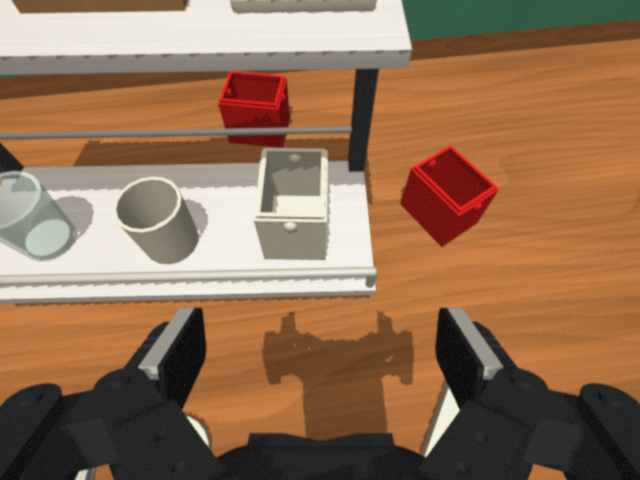

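The wrist view shows the white oblong tub at (292,205), with the round tub at (157,220), the cup at (38,215) and the red tubs outside the shelf. The arm has run into the q4/q5/q6 limits, so I'll identify its kinematics to find a good posture.

```bash
cat > kin.py <<'E'
from h import *
from scipy.optimize import least_squares
from itertools import product
Rz=lambda a:Rn.from_euler('z',a).as_matrix(); Ry=lambda a:Rn.from_euler('y',a).as_matrix()
def fk(q,k,sg):
    o,o7,d1,L1,L2,L3,e,w=k; s1,s3,s5,s7=sg
    A=Rz(s1*q[0]+o)@Ry(q[1])
    p=np.array([0,0,d1])+A@[0,0,L1]; A=A@Rz(s3*q[2]); p=p+A@[e,0,0]; A=A@Ry(q[3]); p=p+A@[-e,0,L2]
    A=A@Rz(s5*q[4])@Ry(q[5]); p=p+A@[w,0,L3]
    return p,A@Rz(s7*q[6]+o7)
E
python3 - <<'E'
from kin import *
import json
s0=dict(q=[1.05803355,.39922475,.04503599,1.53787533,-.01871288,1.20687144,-.05071996],p=[261.13,-594.61,255.24],r=[-3.07272899,-.645055,.000823])
s=sense(); D=[s0,dict(q=list(s["q"]),p=list(s["ee_pos"]),r=list(s["ee_rot"]))]
json.dump(D,open("D.json","w"))
best=[]
for sg in product((1,-1),repeat=4):
  for o in (-2.2,2.2,0,3.1):
   for o7 in (0,1.57,3.14,-1.57):
    def res(k):
        e=[]
        for d in D:
            p,R=fk(d["q"],k,sg); e+=list((p-d["p"])/50)+list(5*(R-Rn.from_rotvec(d["r"]).as_matrix()).ravel())
        e+=list((np.array(k[2:])-[300,380,360,250,0,0])/20000)
        return e
    f=least_squares(res,[o,o7,300,380,360,250,0,0]); best.append((f.cost,sg,f.x))
best.sort(key=lambda b:b[0])
for b in best[:4]+[x for x in best if x[1]!=best[0][1]][:2]: print(b[0],b[1],np.round(b[2],2))
print(np.round(s["q"],2), s["ee_pos"])
E
```

```text
0.052051018567507525 (-1, -1, -1, -1) [-5.0000e-02  1.5300e+00 -5.1614e+02 -1.2251e+02  6.0180e+01 -6.0935e+02
  5.4370e+02  5.6080e+01]
0.052051018567520944 (-1, -1, -1, -1) [-5.0000e-02  1.5300e+00 -5.1614e+02 -1.2251e+02  6.0180e+01 -6.0935e+02
  5.4370e+02  5.6080e+01]
0.052051018567553474 (-1, -1, -1, -1) [-5.0000e-02  1.5300e+00 -5.1615e+02 -1.2252e+02  6.0180e+01 -6.0936e+02
  5.4371e+02  5.6080e+01]
0.052051018567558935 (-1, -1, -1, -1) [-5.0000e-02  1.5300e+00 -5.1615e+02 -1.2252e+02  6.0180e+01 -6.0936e+02
  5.4371e+02  5.6080e+01]
0.7256549670597096 (1, -1, -1, -1) [ 4.13000e+00  1.49000e+00 -1.92024e+03 -1.14060e+03 -6.32930e+02
 -2.18558e+03  1.49336e+03  2.31880e+02]
0.7256549670597584 (1, -1, -1, -1) [    4.13     7.77 -1920.24 -1140.6   -632.94 -2185.58  1493.36   231.88]
[ 0.98 -0.28 -0.72  2.46 -1.36  0.23 -0.25] [ 473.54577951 -100.41754045  260.83025153]
```

Run:
```python
from h import *
p0,R0=now(); step(p0,R0,np.array([560,-100,300]),Rt(-10,0))
```

```text
rot [-0.016 -0.83   0.041] deg 48 shift cm [ 8.67 -1.17  3.68] rows 6.7
```

Call:
servo_tool(commands=[0,-0.12,0,1.0,0,0.5,8.5,0,-0.24,0,2.0,0,1,8.5,0,-0.36,0.0,3,0,1.5,8.5,0,-0.48,0.0,4,0,2,8.5,0,-0.6,0.0,5,0,2,8.5])

```text
time: 2.28
ee_pos: [517.4, -110.9, 278.7]
ee_rot: [3.024, -0.192, 0.761]
ft_force: [0.7, 2.3, -1.2]
finger_gap: 85.3
grip_force: 0.0
```

Call:
servo_tool(commands=[0,-0.12,0,0,0,0,8.5,0,-0.23,0,0,0,0,8.5,0,-0.23,0.0,0,0,0,8.5,0,-0.23,0.0,0,0,0,8.5,0,-0.23,0.0,0,0,0,8.5])

```text
time: 2.7
ee_pos: [519.9, -111.4, 279.3]
ee_rot: [-3.103, 0.195, -0.422]
ft_force: [0.3, 0.1, 0.2]
finger_gap: 84.8
grip_force: 0.0
```

```bash
cat >> kin.py <<'E'
import json
def log():
    s=sense(); D=json.load(open("D.json")); D.append(dict(q=list(s["q"]),p=list(s["ee_pos"]),r=list(s["ee_rot"]))); json.dump(D,open("D.json","w")); return s
def fit():
    D=json.load(open("D.json")); sg=(-1,)*4
    def res(k):
        e=[]
        for d in D:
            p,R=fk(d["q"],k,sg); e+=list((p-d["p"])/50)+list(5*(R-Rn.from_rotvec(d["r"]).as_matrix()).ravel())
        return e+list((np.array(k[2:])-[300,380,360,250,0,0])/20000)
    f=least_squares(res,[0,1.57,300,380,360,250,0,0]); return f.x,np.round(f.fun*50,1)
E
python3 - <<'E'
from kin import *
s=log(); print(s["time"],np.round(s["q"],2),s["ee_pos"],np.round(now()[1],2)); k,r=fit(); print(np.round(k,3)); print(r[:45].reshape(3,-1)[:,:3], r)
E
```

```text
2.7 [ 1.39  0.14 -1.32  1.95  0.16  0.89 -1.69] [ 519.8563644  -111.44049481  279.25095265] [[ 0.96 -0.12  0.27]
 [-0.12 -0.99 -0.01]
 [ 0.27 -0.02 -0.96]]
[-5.90000e-02  1.51900e+00  3.11380e+02  5.87165e+02  4.98007e+02
  3.92418e+02 -4.93300e+01 -2.00100e+01]
[[ 4.4  2.2 -0.4]
 [ 0.6  0.7 -5.9]
 [-2.2 -0.3 -1.2]] [  4.4   2.2  -0.4   0.7  -1.6   0.   -1.6  -0.7   0.    0.   -0.    0.
  -0.5   1.    0.6   0.7  -5.9  -1.8   2.9   1.1 -10.7  -0.3   9.5   0.
   1.3   2.4  -0.2  -0.2  -2.2  -0.3  -1.2   0.2  -3.9   0.2   3.4  -0.
   0.    0.5   0.3   0.4  -0.1  -0.1]
```

Call:
servo_tool(commands=[0,-0.12,0,0,0,0,8.5,0,-0.25,0,0,0,0,8.5,0,-0.25,0.0,0,0,0,8.5,0,-0.25,0.0,0,0,0,8.5,0,-0.25,0.0,0,0,0,8.5])

```text
time: 3.12
ee_pos: [517.5, -109.4, 278.6]
ee_rot: [-3.12, 0.19, -0.032]
ft_force: [-0.7, 0.2, -0.2]
finger_gap: 85.0
grip_force: 0.0
```

Run:
```python
from kin import *
s=log(); print(s["time"],np.round(s["q"],2),np.round(s["dq"],2),s["ee_pos"],np.round(now()[1],2))
```

```text
3.1167 [ 1.13  0.34 -1.22  1.78  0.32  1.23 -1.86] [ 0.03 -0.04 -0.01  0.01  0.01  0.01 -0.01] [ 517.49596066 -109.37564912  278.63781692] [[ 0.99 -0.12  0.02]
 [-0.12 -0.99  0.01]
 [ 0.02 -0.02 -1.  ]]
```

Call:
servo_tool(commands=[0,0,0,0,0,0,8.5,0,0,0,0,0,0,8.5,0,0,0.0,0,0,0,8.5,0,0,0.0,0,0,0,8.5,0,0,0.0,0,0,0,8.5])

```text
time: 3.53
ee_pos: [517.7, -110.5, 279.1]
ee_rot: [-3.121, 0.193, -0.031]
ft_force: [-0.2, -1.1, -0.2]
finger_gap: 84.9
grip_force: 0.0
```

Run:
```python
from kin import *
s=log(); print(s["time"],np.round(s["q"],2),np.round(s["dq"],2),s["ee_pos"])
```

```text
3.5333 [ 1.13  0.34 -1.22  1.78  0.32  1.23 -1.86] [-0.01  0.01  0.   -0.    0.    0.   -0.  ] [ 517.73848129 -110.4947838   279.0623753 ]
```

Run:
```python
from kin import *
D=json.load(open("D.json")); sg=(-1,)*4
# general: offsets in x,y,z per link, exact o=0? fit rotation offset o,o7 and joint zero
def fkg(q,k):
    o,o7=k[0],k[1]; off=np.array(k[2:]).reshape(-1)
    A=Rz(-q[0]+o); p=np.array([0,0,0.])
    p=p+A@[0,0,off[0]]; A=A@Ry(q[1]); p=p+A@[off[1],0,off[2]]; A=A@Rz(-q[2])@Ry(q[3]); p=p+A@[off[3],0,off[4]]
    A=A@Rz(-q[4])@Ry(q[5]); p=p+A@[off[5],0,off[6]]
    return p,A@Rz(-q[6]+o7)
use=[0,3,4]
for use in ([0,3,4],[0,2,3,4],[0,1,2,3,4]):
    def res(k):
        e=[]
        for i in use:
            d=D[i]; p,R=fkg(d["q"],k); e+=list((p-d["p"])/2)+list((R.T@Rn.from_rotvec(d["r"]).as_matrix()-np.eye(3)).ravel()/.005)
        return e+list((np.array(k[2:])-[340,0,400,0,400,0,250])/np.array([100,30,100,30,100,30,100.]))
    f=least_squares(res,[0,1.57,340,0,400,0,400,0,250]); print(np.round(f.x,3)); n=len(use)
    print(np.round(np.array(f.fun[:12*n]).reshape(n,12)[:,:3]*2,1)); print(np.round(np.abs(np.array(f.fun[:12*n]).reshape(n,12)[:,3:]).max(1)*.005,3))
```

```text
[-6.50000e-02  1.50600e+00  2.12537e+02 -2.98400e+00  5.31858e+02
  4.90000e-02  4.35082e+02 -3.79870e+01  2.98718e+02]
[[-0.3  2.  -6. ]
 [ 0.9 -0.5  3.1]
 [ 0.8 -0.5  3. ]]
[0.    0.001 0.001]
[-6.20000e-02  1.50900e+00  2.15733e+02 -4.88000e-01  5.27206e+02
 -2.30100e+00  4.63551e+02 -9.87200e+00  2.89252e+02]
[[ 1.5  3.  -6.5]
 [-0.1  0.1  0.5]
 [ 1.  -0.5  3.1]
 [ 1.  -0.5  3.1]]
[0.001 0.017 0.001 0.001]
[-4.40000e-02  1.53000e+00  2.37452e+02  1.21710e+01  5.14609e+02
 -4.08800e+00  4.55115e+02 -1.12090e+01  2.99684e+02]
[[12.9  7.3 -7.1]
 [ 0.2  0.3 -1.2]
 [ 0.4 -1.3  3.3]
 [ 0.1  0.6  2.5]
 [ 0.1  0.6  2.5]]
[0.003 0.032 0.012 0.003 0.003]
```

```bash
cat > sim.py <<'E'
from kin import *
K=[-.065,1.506,212.5,-3,531.9,0,435.1,-38,298.7]
lo=np.array([-2.82,-.49,-1.37,0,-1.36,.23,-2.94]); hi=np.array([2.82,2.23,1.46,2.46,4.5,2,2.94])
def F(q,k=None):
    k=K if k is None else k
    A=Rz(-q[0]+k[0]); p=A@[0,0,k[2]]; A=A@Ry(q[1]); p=p+A@[k[3],0,k[4]]; A=A@Rz(-q[2])@Ry(q[3]); p=p+A@[k[5],0,k[6]]
    A=A@Rz(-q[4])@Ry(q[5]); return p+A@[k[7],0,k[8]],A@Rz(-q[6]+k[1])
def err(q,p,R):
    a,B=F(q); return np.r_[(p-a)/1000,B@Rn.from_matrix(B.T@R).as_rotvec()*.3]
def jac(q):
    p,R=F(q); return np.stack([-err(q+1e-5*np.eye(7)[i],p,R)/1e-5 for i in range(7)],1)*-1*-1
def track(q,p,R,n=5,it=8):
    # one row: step-limited target, local min norm least squares
    for _ in range(n):
        a,B=F(q); d=p-a; d=d*min(1,41.7/(np.linalg.norm(d)+1e-9)); r=Rn.from_matrix(B.T@R).as_rotvec(); r=r*min(1,.125/(np.linalg.norm(r)+1e-9))
        pt,Rt_=a+d,B@Rn.from_rotvec(r).as_matrix()
        for _ in range(it):
            J=jac(q); e=err(q,pt,Rt_); dq=J.T@np.linalg.solve(J@J.T+1e-5*np.eye(6),e); q=np.clip(q+np.clip(dq,-.1,.1),lo,hi)
    return q
def ik(p,R,seeds=60,rng=np.random.default_rng(0)):
    out=[]
    for _ in range(seeds):
        f=least_squares(err,rng.uniform(lo,hi),bounds=(lo,hi),args=(p,R))
        if np.linalg.norm(f.fun)<.003: out.append(f.x)
    return out
E
python3 - <<'E'
from sim import *
D=json.load(open("D.json")); q=np.array(D[0]["q"])
calls=[([-.062,.212,.131],[11.2,-8.9,-2.8]),([-.062,.212,.131],[9.8,-10.3,1.4]),([-.062,.212,.131],[6.5,-11.8,5.8]),([-.062,.212,.131],[2,-13,8]),([0,-.6,0],[5,0,2]),([0,-.23,0],[0,0,0]),([0,-.25,0],[0,0,0])]
p,R=F(q); print(np.round(p))
for r,d in calls:
    p,R=F(q); p=p+R@np.array(d)*10; R=R@Rn.from_rotvec(r).as_matrix(); q=track(q,p,R); print(np.round(q,2),np.round(np.linalg.norm(err(q,p,R)),3))
q=np.array(D[0]["q"]); 
h=np.array([np.cos(np.radians(-8.5)),np.sin(np.radians(-8.5)),0]); tub=np.array([632,-105,0])
for name,dx,z in (("grasp",-8,120),("lift",-8,160),("drawn",-130,160)):
  for flip in (0,180):
    for phi in (25,35,50):
      R=Rt(-8.5,phi)@Rz(np.radians(flip)); s=ik(tcp(tub+dx*h+[0,0,z],R),R,40)
      s=sorted(s,key=lambda x:-np.min(np.minimum(x-lo,hi-x)))
      print(name,flip,phi,len(s),[list(np.round(x,2)) for x in s[:2]])
E
```

```text
[ 261. -593.  249.]
[ 1.01  0.2  -0.03  1.77 -0.22  1.09 -0.21] 0.0
[ 0.94  0.03 -0.12  2.03 -0.45  0.85 -0.35] 0.0
[ 0.78 -0.04 -0.29  2.28 -0.81  0.42 -0.41] 0.0
[ 0.71  0.12 -0.56  2.32 -1.36  0.23  0.75] 0.289
[-0.74  0.24  0.68  2.05  0.27  0.63 -1.12] 0.0
[-0.8   0.35  0.7   1.92  0.32  0.89 -1.2 ] 0.0
[-0.81  0.5   0.72  1.78  0.32  1.14 -1.23] 0.0
grasp 0 25 17 [[np.float64(0.91), np.float64(0.57), np.float64(-1.01), np.float64(2.04), np.float64(1.06), np.float64(0.54), np.float64(-2.5)], [np.float64(-0.68), np.float64(0.55), np.float64(0.97), np.float64(2.04), np.float64(-1.05), np.float64(0.53), np.float64(-0.74)]]
grasp 0 35 7 [[np.float64(0.8), np.float64(0.47), np.float64(-0.78), np.float64(2.13), np.float64(1.47), np.float64(0.27), np.float64(-2.91)], [np.float64(0.83), np.float64(0.49), np.float64(-0.82), np.float64(2.13), np.float64(1.48), np.float64(0.29), np.float64(-2.92)]]
grasp 0 50 20 [[np.float64(0.91), np.float64(0.55), np.float64(-0.93), np.float64(2.23), np.float64(2.44), np.float64(0.47), np.float64(2.47)], [np.float64(-0.68), np.float64(0.54), np.float64(0
[... 3487 characters left out ...]
, np.float64(1.1)], [np.float64(-0.61), np.float64(0.14), np.float64(0.75), np.float64(2.29), np.float64(-0.35), np.float64(0.32), np.float64(1.84)]]
drawn 180 35 23 [[np.float64(1.36), np.float64(0.32), np.float64(-1.32), np.float64(2.36), np.float64(1.35), np.float64(0.28), np.float64(0.32)], [np.float64(1.36), np.float64(0.32), np.float64(-1.33), np.float64(2.36), np.float64(1.35), np.float64(0.28), np.float64(0.31)]]
drawn 180 50 20 [[np.float64(0.18), np.float64(0.11), np.float64(-0.07), np.float64(2.43), np.float64(3.2), np.float64(0.26), np.float64(-1.67)], [np.float64(0.47), np.float64(0.11), np.float64(-0.37), np.float64(2.43), np.float64(3.11), np.float64(0.26), np.float64(-1.56)]]
```

```bash
cat >> sim.py <<'E'
def go(q,p,R,maxcalls=8,show=True,name=""):
    for i in range(maxcalls):
        q=track(q,p,R); e=np.linalg.norm(err(q,p,R))
        if e<1e-3: break
    if show: print(name,i+1,"q",np.round(q,2).tolist(),"err",round(e,3),"margin",np.round(np.min(np.minimum(q-lo,hi-q)),2))
    return q
hv=lambda a:np.array([np.cos(np.radians(a)),np.sin(np.radians(a)),0])
E
python3 - <<'E'
from sim import *
s=sense(); q0=np.array(s["q"]); p0,_=F(q0); print(np.round(p0-s["ee_pos"],1))
tub=np.array([632,-105,0]); h=hv(-8.5)
for phi in (35,40,45):
    print("PHI",phi); Z=Rz(np.pi); q=q0
    for a in (-60,-120,-180): q=track(q,np.array([500,-110,300]),Rt(-7,0)@Rz(np.radians(a*-1)),9)
    q=go(q,np.array([500,-110,300]),Rt(-8.5,0)@Z,name="flip")
    R=Rt(-8.5,phi)@Z; g=tub-12*h+[0,0,118]
    q=go(q,tcp(g,R)-100*R[:,2],R,name="pre"); q=go(q,tcp(g,R),R,name="grasp"); q=go(q,tcp(g,R)+[0,0,40],R,name="lift")
    q=go(q,tcp(g,R)+[0,0,40]-120*h,R,name="drawn"); q=go(q,tcp(g,R)+[0,0,90]-120*h,R,name="up"); qu=q
    for az in (-40,-8.5,30,60,90):
        R=Rt(az,phi)@Z; g2=np.array([460,172,54])-12*hv(az); q=go(qu,tcp(g2,R)+[0,0,90],R,12,name=f"  over{az}"); q=go(q,tcp(g2,R),R,name=f"  place{az}")
E
```

```text
[ 0.9 -0.4  3.1]
PHI 35
flip 8 q [-0.71, 0.65, 1.46, 1.65, -0.7, 1.76, -2.94] err 0.343 margin 0.0
pre 8 q [-1.02, 0.52, 1.46, 2.17, -1.31, 0.82, -2.94] err 0.203 margin 0.0
grasp 8 q [-0.89, 0.87, 1.42, 2.04, -1.36, 0.91, -2.94] err 0.234 margin 0.0
lift 8 q [-0.9, 0.81, 1.46, 2.04, -1.36, 0.96, -2.94] err 0.222 margin 0.0
drawn 8 q [-1.12, 0.45, 1.46, 2.33, -1.36, 0.62, -2.94] err 0.174 margin 0.0
up 8 q [-0.61, -0.0, 0.74, 2.35, -0.52, 0.23, -2.94] err 0.388 margin 0.0
  over-40 7 q [-0.86, 0.22, 0.11, 2.2, 0.86, 0.8, -0.53] err 0.0 margin 0.26
  place-40 1 q [-0.88, 0.4, 0.16, 2.26, 1.05, 0.63, -0.78] err 0.0 margin 0.2
  over-8.5 12 q [-1.77, 0.45, 1.46, 2.39, -1.31, 0.49, -2.94] err 0.356 margin 0.0
  place-8.5 8 q [1.32, 2.05, -1.21, 2.39, -1.36, 0.23, 2.94] err 0.644 margin 0.0
  over30 12 q [-1.66, 0.37, 1.46, 2.4, -1.36, 0.56, -2.94] err 0.118 margin 0.0
  place30 8 q [1.39, 2.17, -1.12, 2.38, -1.36, 0.23, 2.89] err 0.719 margin 0.0
  over60 2 q [-0.7, 0.16, 0.57, 2.33, -1.16, 0.64, -2.86] err 0.0 margin 0.08
  place60 8 q [0.4, 0.42, -0.71, 2.38, -1.36, 0.23, -2.52] err 0.
[... 1962 characters left out ...]
[-0.06, 0.73, -1.05, 2.26, 1.47, 1.43, -1.19] err 0.0 margin 0.2
  over-8.5 12 q [1.1, -0.44, -1.37, 2.33, 3.87, 0.23, -2.94] err 0.194 margin 0.0
  place-8.5 8 q [1.36, -0.24, -1.37, 2.31, 4.24, 0.23, -2.94] err 0.3 margin 0.0
  over30 12 q [-0.0, 0.09, -0.38, 2.46, 3.77, 0.23, -2.08] err 0.008 margin 0.0
  place30 8 q [-0.1, 0.35, -0.24, 2.46, 3.41, 0.49, -1.63] err 0.047 margin 0.0
  over60 12 q [1.09, 0.72, -1.37, 2.43, 4.5, 0.23, -2.6] err 0.219 margin 0.0
  place60 2 q [0.65, 0.57, -0.91, 2.4, 4.39, 0.23, -1.89] err 0.0 margin 0.0
  over90 12 q [1.35, 2.23, -1.36, 2.41, 4.5, 0.23, -2.94] err 0.771 margin 0.0
  place90 8 q [1.45, 2.23, -1.14, 2.37, 4.5, 0.23, -2.94] err 0.806 margin 0.0
```

```bash
cat > t.py <<'E'
from sim import *
s=sense(); q0=np.array(s["q"])
tub=np.array([632,-105,0]); h=hv(-8.5)
for phi in (35,40,45):
    print("PHI",phi); Z=Rz(np.pi); q=q0
    for a in (60,120,180): q=track(q,np.array([500,-110,300]),Rt(-7,0)@Rz(-np.radians(a)),9)
    q=go(q,np.array([500,-110,300]),Rt(-8.5,0)@Z,name="flip")
    R=Rt(-8.5,phi)@Z; g=tub-12*h+[0,0,118]
    q=go(q,tcp(g,R)-100*R[:,2],R,name="pre"); q=go(q,tcp(g,R),R,name="grasp"); q=go(q,tcp(g,R)+[0,0,40],R,name="lift")
    q=go(q,tcp(g,R)+[0,0,40]-120*h,R,name="drawn"); q=go(q,tcp(g,R)+[0,0,90]-120*h,R,name="up"); qu=q
    for az in (-60,-40,-20,60,90):
        R=Rt(az,phi)@Z; g2=np.array([460,172,54])-12*hv(az); q=go(qu,tcp(g2,R)+[0,0,90],R,12,name=f"  over{az}"); q=go(q,tcp(g2,R),R,name=f"  place{az}")
E
python3 t.py
```

```text
PHI 35
flip 1 q [1.24, 0.35, -1.36, 1.78, 0.36, 1.3, 1.22] err 0.0 margin 0.01
pre 1 q [1.18, 0.27, -1.15, 2.22, 0.91, 0.28, 0.73] err 0.0 margin 0.05
grasp 1 q [0.75, 0.45, -0.71, 2.14, 1.47, 0.23, 0.22] err 0.0 margin 0.0
lift 1 q [0.9, 0.42, -0.9, 2.12, 1.23, 0.31, 0.46] err 0.0 margin 0.08
drawn 2 q [1.32, 0.28, -1.26, 2.37, 1.33, 0.23, 0.33] err 0.0 margin 0.0
up 8 q [1.25, -0.01, -1.14, 2.36, -0.17, 0.23, 1.69] err 0.023 margin 0.0
  over-60 12 q [1.32, -0.49, -1.37, 2.23, 0.08, 0.71, 0.28] err 0.223 margin 0.0
  place-60 8 q [1.44, -0.49, -1.37, 2.4, 0.08, 0.48, 0.36] err 0.303 margin 0.0
  over-40 12 q [1.25, -0.49, -1.37, 2.31, -0.04, 0.49, 0.6] err 0.173 margin 0.0
  place-40 7 q [0.1, 0.69, -1.13, 2.24, 1.39, 1.27, -1.04] err 0.0 margin 0.22
  over-20 6 q [0.4, 0.36, -1.28, 2.31, 1.3, 0.92, -0.55] err 0.0 margin 0.09
  place-20 1 q [0.17, 0.58, -1.07, 2.37, 1.59, 1.01, -0.85] err 0.0 margin 0.09
  over60 2 q [0.99, 0.43, -1.33, 2.38, -0.16, 0.24, 2.53] err 0.0 margin 0.01
  place60 8 q [0.67, 0.57, -0.99, 2.4, -0.51, 0.23, 2.94] err 0.069 margin 0.0
  over90 4 q [0.97, 0.7
[... 1897 characters left out ...]
60 1 q [-0.11, 0.81, -1.03, 2.08, 1.27, 1.59, -1.32] err 0.0 margin 0.34
  over-40 4 q [0.07, 0.53, -1.19, 2.22, 1.31, 1.41, -0.98] err 0.0 margin 0.18
  place-40 1 q [-0.06, 0.72, -1.04, 2.26, 1.47, 1.42, -1.19] err 0.0 margin 0.2
  over-20 5 q [0.26, 0.41, -1.26, 2.37, 1.5, 1.1, -0.8] err 0.0 margin 0.09
  place-20 1 q [0.05, 0.65, -1.06, 2.42, 1.73, 1.24, -1.06] err 0.0 margin 0.04
  over60 12 q [1.09, 0.72, -1.37, 2.43, 4.5, 0.23, -2.6] err 0.219 margin 0.0
  place60 2 q [0.65, 0.57, -0.91, 2.4, 4.39, 0.23, -1.89] err 0.0 margin 0.0
  over90 12 q [1.35, 2.23, -1.36, 2.41, 4.5, 0.23, -2.94] err 0.771 margin 0.0
  place90 8 q [1.45, 2.23, -1.14, 2.37, 4.5, 0.23, -2.94] err 0.806 margin 0.0
```

```bash
cat > t.py <<'E'
from sim import *
s=sense(); q0=np.array(s["q"]); tub=np.array([632,-105,0]); h=hv(-8.5); Z=Rz(np.pi)
for phi in (42,45):
  for px in (510,550):
    print("PHI",phi,px); q=q0; P=np.array([px,-110,300])
    for a in (36,72,108,144,179): q=track(q,P,Rt(-7,0)@Rz(-np.radians(a)),5)
    q=go(q,P,Rt(-8.5,0)@Z,name="flip")
    R=Rt(-8.5,phi)@Z; g=tub-12*h+[0,0,118]
    q=go(q,tcp(g,R)-100*R[:,2],R,name="pre"); q=go(q,tcp(g,R),R,name="grasp"); q=go(q,tcp(g,R)+[0,0,38],R,name="lift")
    q=go(q,tcp(g,R)+[0,0,38]-108*h,R,name="drawn"); c0=tub+[0,0,156]-108*h; c1=np.array([460,172,142])
    az1=-40
    for t in (.2,.4,.6,.8,1):
        az=-8.5+t*(az1+8.5); R=Rt(az,phi)@Z; c=c0+t*(c1-c0); q=go(q,tcp(c-12*hv(az),R),R,name=f"  x{t}")
    q=go(q,tcp(c-12*hv(az)-[0,0,90],R),R,name="place"); q=go(q,tcp(c-12*hv(az)-[0,0,90],R)-120*R[:,2],R,name="out")
    R=Rt(-36.2,0)@Z; q=go(q,np.array([447,50,300]),R,name="down"); q=go(q,np.array([447,-237,150]),R,name="lidpre"); q=go(q,np.array([447,-237,48]),R,name="lid")
    q=go(q,np.array([447,-237,170]),R,name="up"); R=Rt(-40,0)@Z; q=go(q,np.array([460,172,170]),R,name="over"); q=go(q,np.array([460,172,104]),R,name="on")
E
python3 t.py
```

```text
PHI 42 510
flip 1 q [1.21, 0.39, -1.37, 1.76, 0.39, 1.32, 1.18] err 0.0 margin 0.0
pre 2 q [1.27, 0.31, -1.22, 2.28, 1.6, 0.23, 0.08] err 0.0 margin 0.0
grasp 1 q [1.01, 0.61, -1.08, 2.19, 1.97, 0.46, -0.17] err 0.0 margin 0.23
lift 1 q [1.03, 0.5, -1.07, 2.17, 1.78, 0.37, -0.03] err 0.0 margin 0.14
drawn 1 q [1.29, 0.33, -1.24, 2.38, 1.98, 0.26, -0.29] err 0.0 margin 0.03
  x0.2 1 q [1.12, 0.27, -1.28, 2.42, 1.83, 0.44, -0.43] err 0.0 margin 0.04
  x0.4 1 q [0.88, 0.27, -1.28, 2.42, 1.65, 0.65, -0.54] err 0.0 margin 0.04
  x0.6 1 q [0.6, 0.33, -1.26, 2.39, 1.49, 0.91, -0.67] err 0.0 margin 0.07
  x0.8 1 q [0.32, 0.41, -1.22, 2.31, 1.36, 1.14, -0.8] err 0.0 margin 0.15
  x1 1 q [0.09, 0.49, -1.16, 2.21, 1.26, 1.32, -0.93] err 0.0 margin 0.21
place 1 q [-0.05, 0.69, -1.02, 2.26, 1.44, 1.33, -1.14] err 0.0 margin 0.2
out 1 q [-0.1, 0.51, -1.18, 2.2, 1.16, 1.41, -1.05] err 0.0 margin 0.19
down 2 q [0.67, 0.01, -0.85, 1.91, 0.01, 1.23, 0.76] err 0.0 margin 0.5
lidpre 2 q [0.93, 0.3, -0.6, 2.01, 0.22, 0.89, 1.16] err 0.0 margin 0.45
lid 1 q [0.86, 0.47, -0.52, 2.09, 0.37, 0.67, 1.03] err 
[... 3514 characters left out ...]
1.21, 2.32, 1.41, 1.2, -0.87] err 0.0 margin 0.14
  x1 1 q [0.05, 0.52, -1.15, 2.22, 1.3, 1.38, -0.98] err 0.0 margin 0.22
place 1 q [-0.08, 0.71, -1.01, 2.26, 1.47, 1.4, -1.19] err 0.0 margin 0.2
out 1 q [-0.16, 0.55, -1.16, 2.21, 1.19, 1.48, -1.12] err 0.0 margin 0.21
down 2 q [0.66, 0.01, -0.84, 1.91, 0.01, 1.23, 0.76] err 0.0 margin 0.5
lidpre 2 q [0.92, 0.3, -0.58, 2.01, 0.21, 0.89, 1.16] err 0.0 margin 0.45
lid 1 q [0.84, 0.47, -0.5, 2.09, 0.36, 0.66, 1.04] err 0.0 margin 0.37
up 1 q [0.94, 0.28, -0.6, 1.98, 0.19, 0.94, 1.18] err 0.0 margin 0.48
over 2 q [0.27, 0.28, -0.81, 2.01, 0.25, 0.94, 0.21] err 0.0 margin 0.45
on 1 q [0.21, 0.39, -0.75, 2.08, 0.37, 0.8, 0.11] err 0.0 margin 0.38
```

Call:
servo_tool(commands=[0,0,-0.125,0,0,0,8.5,0,0,-0.25,0,0,0,8.5,0,0,-0.375,0,0,0,8.5,0,0,-0.5,0,0,0,8.5,0,0,-0.625,0,0,0,8.5])

```text
time: 3.95
ee_pos: [518.0, -110.2, 278.8]
ee_rot: [-3.032, -0.787, -0.037]
ft_force: [0.3, -0.6, -0.2]
finger_gap: 85.0
grip_force: 0.0
```

Call:
servo_tool(commands=[0,0,-0.125,0,0,0,8.5,0,0,-0.25,0,0,0,8.5,0,0,-0.375,0,0,0,8.5,0,0,-0.5,0,0,0,8.5,0,0,-0.625,0,0,0,8.5])

```text
time: 4.37
ee_pos: [518.0, -110.2, 278.8]
ee_rot: [-2.65, -1.685, -0.039]
ft_force: [0.4, 1.4, -0.1]
finger_gap: 85.0
grip_force: 0.0
```

Call:
servo_tool(commands=[0,0,-0.125,0,0,0,8.5,0,0,-0.25,0,0,0,8.5,0,0,-0.375,0,0,0,8.5,0,0,-0.5,0,0,0,8.5,0,0,-0.625,0,0,0,8.5])

```text
time: 4.78
ee_pos: [518.0, -110.2, 278.8]
ee_rot: [2.0, 2.414, 0.038]
ft_force: [0.2, 0.4, -0.6]
finger_gap: 84.8
grip_force: 0.0
```

Call:
servo_tool(commands=[0,0,-0.125,0,0,0,8.5,0,0,-0.25,0,0,0,8.5,0,0,-0.375,0,0,0,8.5,0,0,-0.5,0,0,0,8.5,0,0,-0.625,0,0,0,8.5])

```text
time: 5.2
ee_pos: [518.0, -110.2, 278.7]
ee_rot: [1.158, 2.905, 0.032]
ft_force: [-0.3, 1.0, 0.4]
finger_gap: 85.3
grip_force: 0.0
```

Call:
servo_tool(commands=[0,0,-0.125,0,0,0,8.5,0,0,-0.25,0,0,0,8.5,0,0,-0.375,0,0,0,8.5,0,0,-0.5,0,0,0,8.5,0,0,-0.625,0,0,0,8.5])

```text
time: 5.62
ee_pos: [518.0, -110.2, 278.8]
ee_rot: [0.208, 3.115, 0.024]
ft_force: [-0.3, -0.3, 0.3]
finger_gap: 85.1
grip_force: 0.0
```

Run:
```python
from sim import *
s=log(); print(np.round(s["q"],2)); p0,R0=now(); print(p0,np.round(R0,2))
Z=Rz(np.pi); R=Rt(-8.5,42)@Z; h=hv(-8.5); g=np.array([632,-105,118])-12*h; T=tcp(g,R)-100*R[:,2]
from scipy.spatial.transform import Slerp
S=Slerp([0,1],Rn.from_matrix([R0,R])); P,A=p0,R0
for t in (.5,1):
    b=S(t).as_matrix(); c=p0+t*(T-p0); step(P,A,c,b); P,A=c,b
print(T)
```

```text
[ 1.21  0.41 -1.35  1.78  0.41  1.27  1.19]
[ 518.0066832  -110.21848027  278.75533137] [[-0.99  0.13  0.02]
 [ 0.13  0.99  0.01]
 [-0.02  0.02 -1.  ]]
rot [ 0.011 -0.357  0.004] deg 20 shift cm [-1.39  1.01  4.14] rows 2.9
rot [ 0.011 -0.357  0.004] deg 20 shift cm [0.15 1.06 4.36] rows 2.9
[549.9830465  -92.74248417 196.7733515 ]
```

Call:
servo_tool(commands=[0.003,-0.09,0,-0.4,0.2,1.0,8.5,0.006,-0.18,0,-0.7,0.5,2.0,8.5,0.009,-0.27,0,-1.0,0.8,3.1,8.5,0.011,-0.357,0.004,-1.4,1.0,4.1,8.5,0.011,-0.357,0.004,-1.4,1.0,4.1,8.5])

```text
time: 6.03
ee_pos: [529.1, -101.1, 234.2]
ee_rot: [0.202, 2.767, -0.035]
ft_force: [-1.7, -0.7, -0.2]
finger_gap: 84.9
grip_force: 0.0
```

Call:
servo_tool(commands=[0.003,-0.09,0,0,0.2,1.0,8.5,0.006,-0.18,0,0,0.5,2.0,8.5,0.009,-0.27,0,0.1,0.8,3.1,8.5,0.011,-0.357,0.004,0.1,1.1,4.4,8.5,0.011,-0.357,0.004,0.1,1.1,4.4,8.5])

```text
time: 6.45
ee_pos: [544.1, -100.8, 199.9]
ee_rot: [0.196, 2.477, -0.097]
ft_force: [-0.1, 0.2, 0.4]
finger_gap: 85.1
grip_force: 0.0
```

Call:
servo_tool(commands=[0,0,0,0,0,0,8.5,0,0,0,0,0,0,8.5,0,0,0,0,0,0,8.5])

```text
time: 6.7
ee_pos: [545.4, -101.0, 201.3]
ee_rot: [0.198, 2.475, -0.092]
ft_force: [-0.3, 0.2, -0.6]
finger_gap: 85.1
grip_force: 0.0
```

Run:
```python
from sim import *
s=log(); print(np.round(s["q"],2)); p0,R0=now(); print(p0,np.round(R0,2))
c=capture("wrist"); cv2.imwrite("pics/w2.png",c["pixels"][:,:,::-1]); P=cloud(c,s); np.savez("w2.npz",P=P,px=c["pixels"])
```

```text
[ 1.27  0.13 -1.25  2.28  0.92  0.25  0.64]
[ 545.37032176 -100.98669813  201.34154177] [[-0.78  0.17  0.6 ]
 [ 0.12  0.99 -0.12]
 [-0.61 -0.02 -0.79]]
```

View pics/w2.png

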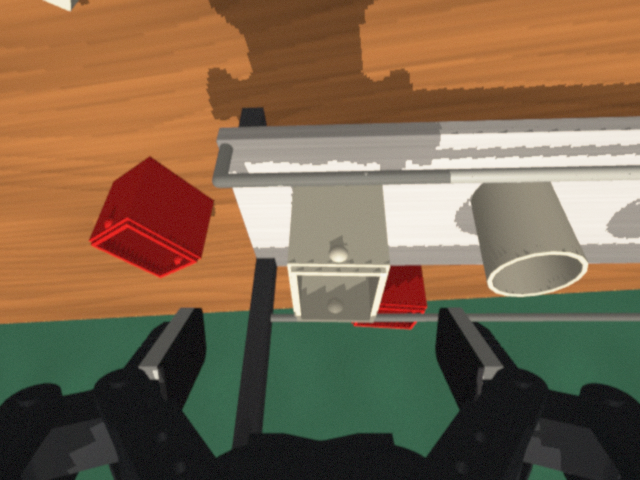

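The wrist view shows the tub, with its rim around (338,285) and its front catch at (338,253). The jaws straddle it, and the round tub is clear at (540,250). Next I'll measure it from this cloud.

Run:
```python
from sim import *
d=np.load("w2.npz"); P=d["P"]; px=d["px"].astype(int); z=P[...,2]
v,u=np.mgrid[0:480,0:640]; white=(px.max(-1)-px.min(-1)<45)
def rect(n,m):
    p=P[m][:,:2].astype(np.float32); r=cv2.minAreaRect(p); print(n,m.sum(),np.round(r[0],1),np.round(r[1],1),round(r[2],1),'z',np.round(np.nanpercentile(z[m],[5,50,95]),1))
b=(u>280)&(u<395)&(v>185)&(v<325)&white
rect("rim",b&(z>134)&(z<146))
f=b&(v<262)&(z>80)&(z<130)&(u>296)&(u<380); q=P[f]; 
A=np.c_[q[:,1],np.ones(len(q))]; k=np.linalg.lstsq(A,q[:,0],rcond=None)[0]; print("front x = ",k, "mean",q.mean(0))
rail=(u>280)&(u<440)&(v>168)&(v<186)&(z>85)&(z<110); print("rail",np.round(np.nanmean(P[rail],0),1),np.nanmax(z[rail]))
sh=(u>400)&(u<460)&(v>195)&(v<235); print("shelf z",np.nanmedian(z[sh]))
```

```text
rim 2533 [ 636.  -106.8] [55.9 73.1] 80.7 z [134.5 137.6 139.5]
front x =  [1.63472058e-01 6.17948806e+02] mean [ 601.4243124  -101.08451527  105.94955626]
rail [575.7 -85.7  97.3] 100.74401820630179
shelf z 69.16309597447366
```

Run:
```python
from sim import *
p0,R0=now(); Z=Rz(np.pi); R=Rt(-9.3,42)@Z; h=hv(-9.3); g=np.array([636.5,-107,118])-14*h; T=tcp(g,R,4)
print(T, T-60*R[:,2])
M=T-60*R[:,2]; step(p0,R0,M,R); step(M,R,T,R)
q=np.array(sense()["q"]); q=go(q,M,R,3,name="mid"); q=go(q,T,R,3,name="g")
```

```text
[ 620.04267851 -104.30501025  120.9725793 ] [580.42255668 -97.81696649 165.56126883]
rot [-0.016 -0.073  0.009] deg 4 shift cm [-0.51  0.97  4.91] rows 1.2
rot [0. 0. 0.] deg 0 shift cm [ 0. -0.  6.] rows 1.4
mid 1 q [0.97, 0.35, -0.92, 2.23, 1.85, 0.23, -0.18] err 0.0 margin 0.0
g 1 q [0.9, 0.54, -0.92, 2.17, 2.01, 0.37, -0.27] err 0.0 margin 0.14
```

Call:
servo_tool(commands=[-0.005,-0.02,0.003,-0.2,0.3,1.6,8.5,-0.011,-0.05,0.006,-0.4,0.6,3.2,8.5,-0.016,-0.073,0.009,-0.5,1.0,4.9,8.5,-0.016,-0.073,0.009,-0.5,1.0,4.9,8.5,-0.016,-0.073,0.009,-0.5,1.0,4.9,8.5])

```text
time: 7.17
ee_pos: [580.3, -97.8, 164.6]
ee_rot: [0.196, 2.401, -0.076]
ft_force: [-0.1, 0.6, 0.2]
finger_gap: 85.3
grip_force: 0.0
```

Run:
```python
from sim import *
p0,R0=now(); print(np.round(sense()["q"],2),p0); Z=Rz(np.pi); R=Rt(-9.3,42)@Z; h=hv(-9.3); g=np.array([636.5,-107,118])-14*h; T=tcp(g,R,4)
step(p0,R0,T,R)
```

```text
[ 1.    0.28 -1.04  2.3   1.77  0.31 -0.18] [580.3023621  -97.79162743 164.57488174]
rot [-0.001  0.001  0.   ] deg 0 shift cm [-0.07  0.    5.93] rows 1.4
```

Excellent tracking. Now I'll advance, then close on the tub.

Call:
servo_tool(commands=[0,0,0,0,0,1.5,8.5,0,0,0,0,0,3.0,8.5,0,0,0,0,0,4.5,8.5,0,0,0,0,0,6.0,8.5,0,0,0,0,0,6.0,8.5])

```text
time: 7.58
ee_pos: [619.9, -104.9, 118.4]
ee_rot: [0.2, 2.404, -0.074]
ft_force: [-0.6, -1.3, 0.5]
finger_gap: 85.1
grip_force: 0.0
```

Call:
servo_tool(commands=[0,0,0,0,0,0,5.2,0,0,0,0,0,0,5.2,0,0,0,0,0,0,5.2,0,0,0,0,0,0,5.2,0,0,0,0,0,0,5.2], squeeze=40)

```text
time: 8.0
ee_pos: [618.8, -103.7, 120.7]
ee_rot: [0.194, 2.402, -0.077]
ft_force: [-3.4, 0.5, 4.8]
finger_gap: 55.7
grip_force: 43.2
```

Call:
servo_tool(commands=[0,0,0,0,0,0,5.0,0,0,0,0,0,0,5.0,0,0,0,0,0,0,5.0,0,0,0,0,0,0,5.0,0,0,0,0,0,0,5.0])

```text
time: 8.42
ee_pos: [619.0, -103.7, 120.7]
ee_rot: [0.194, 2.401, -0.077]
ft_force: [-4.2, -0.9, 5.9]
finger_gap: 55.3
grip_force: 43.4
```

Run:
```python
from sim import *
p0,R0=now(); s=sense(); print(np.round(s["q"],2),p0,s["finger_gap"],s["grip_force"]); 
step(p0,R0,p0+[0,0,40],R0); h=hv(-9.3); step(p0,R0,p0-108*h,R0)
```

```text
[ 0.94  0.49 -1.02  2.24  1.94  0.46 -0.26] [ 619.04220441 -103.70415092  120.74130472] 55.30910888991203 43.383531644940376
rot [0. 0. 0.] deg 0 shift cm [-2.68 -0.01 -2.97] rows 1.0
rot [0. 0. 0.] deg 0 shift cm [ 8.02  0.01 -7.23] rows 2.6
```

Call:
servo_tool(commands=[0,0,0,-0.5,0,-0.6,5.0,0,0,0,-1.1,0,-1.2,5.0,0,0,0,-1.7,0,-1.9,5.0,0,0,0,-2.4,0,-2.6,5.0,0,0,0,-2.75,0,-3.05,5.0])

```text
time: 8.83
ee_pos: [618.6, -103.5, 161.6]
ee_rot: [0.194, 2.402, -0.076]
ft_force: [-0.1, -0.2, -1.8]
finger_gap: 55.7
grip_force: 42.8
```

Call:
servo_tool(commands=[0,0,0,0,0,0,5.0,0,0,0,0,0,0,5.0])

```text
time: 9.0
ee_pos: [618.3, -103.7, 160.7]
ee_rot: [0.194, 2.403, -0.076]
ft_force: [0.4, 0.8, -2.5]
finger_gap: 55.4
grip_force: 42.9
```

Run:
```python
from sim import *
p0,R0=now(); s=log(); print(np.round(s["q"],2),p0,s["finger_gap"],s["grip_force"],s["ft_force"])
c=capture("wrist"); P=cloud(c,s); px=c["pixels"].astype(int); z=P[...,2]; v,u=np.mgrid[0:480,0:640]
cv2.imwrite("pics/w3.png",c["pixels"][:,:,::-1])
c=capture("scene"); cv2.imwrite("pics/s3.png",c["pixels"][200:380,280:480,::-1].repeat(3,0).repeat(3,1))
```

```text
[ 0.93  0.36 -0.99  2.22  1.72  0.35 -0.09] [ 618.34037891 -103.65574616  160.73073159] 55.4246510762919 42.85919465124607 [ 0.36491527  0.77087978 -2.45408621]
```

View pics/w3.png

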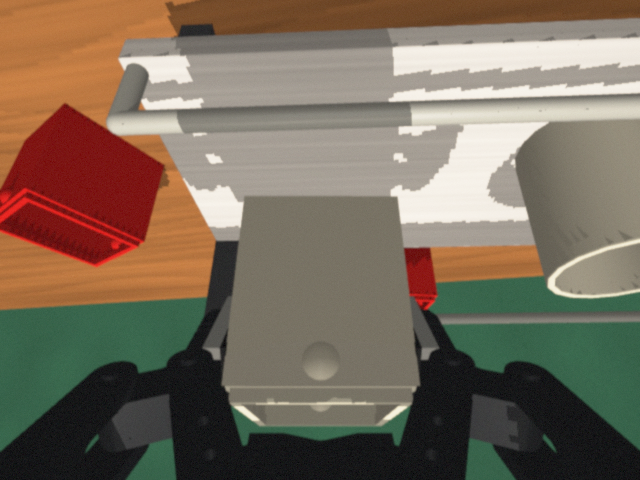

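The tub is held in the jaws, lifted clear of the shelf, with its lower front edge at (320,197). The rail is at (260,120) and the round tub hasn't moved. I'll check tilt and height before drawing it forward.

```bash
cat >> h.py <<'E'
def plane(q):
    m=q.mean(0); n=np.linalg.svd(q-m,full_matrices=False)[2][2]; return m,n*(-1 if n[0]>0 else 1)
E
python3 - <<'E'
from sim import *
s=sense(); c=capture("wrist"); P=cloud(c,s); f=P[215:335,255:390].reshape(-1,3); f=f[~np.isnan(f[:,0])]; m,n=plane(f); 
print("front normal",n,"pitch deg",np.degrees(np.arcsin(n[2])),"az",np.degrees(np.arctan2(n[1],n[0])),"mean",m); print("bottom z",np.nanmin(P[190:215,260:385][...,2][P[190:215,260:385][...,0]>590]), np.round(P[198:206,320],0).tolist())
q=np.array(s["q"]); p0,R0=now(); h=hv(-9.3); Z=Rz(np.pi)
q=go(q,p0-112*h,R0,name="drawn")
step(p0,R0,p0-112*h,R0)
# transfer: tub centre along path; TCP offset in tub frame const
ctr=np.array([636.5,-107,0]); off=p0-ctr; off[2]=p0[2]
c0=ctr-112*h; c1=np.array([460,172,0]); A=R0; P0=p0-112*h
for t in (.25,.5,.75,1):
    a=np.radians(t*-30.7); r=Rz(a); R=r@R0; p=c0+t*(c1-c0)+r@off; q=go(q,p,R,name=f"x{t}"); step(P0,A,p,R); P0,A=p,R
# tray
c=capture("top"); T=cloud(c); px=c["pixels"].astype(int); z=T[...,2]
v,u=np.mgrid[0:480,0:640]; b=(u>215)&(u<305)&(v>255)&(v<335)&(px.max(-1)-px.min(-1)<30)&(px.min(-1)>90); print(b.sum(),cv2.minAreaRect(T[b&(z>1)&(z<20)][:,:2].astype(np.float32)))
c=capture("scene"); T=cloud(c); px=c["pixels"].astype(int); z=T[...,2]
b=(u>218)&(u<305)&(v>228)&(v<312)&(px.max(-1)-px.min(-1)<30)&(px.min(-1)>90); print(b.sum(),cv2.minAreaRect(T[b&(z>1)&(z<20)][:,:2].astype(np.float32)))
E
```

```text
front normal [-0.98672924  0.16236883  0.00133255] pitch deg 0.07634933445285888 az 170.65557331814657 mean [601.26229709 -99.73412128 139.71666886]
bottom z 68.1683801229022 [[600.0, -100.0, 110.0], [602.0, -101.0, 109.0], [601.0, -100.0, 111.0], [601.0, -100.0, 111.0], [600.0, -100.0, 112.0], [601.0, -100.0, 112.0], [601.0, -100.0, 112.0], [602.0, -101.0, 113.0]]
drawn 1 q [1.24, 0.29, -1.17, 2.38, 2.01, 0.23, -0.35] err 0.0 margin 0.0
rot [0. 0. 0.] deg 0 shift cm [ 8.34  0.01 -7.48] rows 2.7
x0.25 1 q [1.02, 0.21, -1.21, 2.42, 1.77, 0.43, -0.46] err 0.0 margin 0.04
rot [0.089 0.    0.1  ] deg 8 shift cm [ 1.97  6.42 -1.77] rows 1.7
x0.5 1 q [0.72, 0.24, -1.24, 2.41, 1.52, 0.73, -0.57] err 0.0 margin 0.05
rot [0.089 0.    0.1  ] deg 8 shift cm [ 2.57  6.01 -2.31] rows 1.7
x0.75 1 q [0.39, 0.34, -1.21, 2.32, 1.35, 1.04, -0.73] err 0.0 margin 0.14
rot [0.089 0.    0.1  ] deg 8 shift cm [ 3.12  5.49 -2.8 ] rows 1.7
x1 1 q [0.09, 0.45, -1.15, 2.2, 1.22, 1.3, -0.89] err 0.0 margin 0.22
rot [0.089 0.    0.1  ] deg 8 shift cm [ 3.61  4.88 -3.24] rows 1.7
726 ((449.4237976074219, 178.01504516601562), (164.78750610351562, 135.75350952148438), 80.80652618408203)
1509 ((442.9840393066406, 150.41603088378906), (224.6684112548828, 138.494873046875), 80.0884017944336)
```

Call:
servo_tool(commands=[0,0,0,2.1,0,-1.9,5.0,0,0,0,4.2,0,-3.75,5.0,0,0,0,6.3,0,-5.6,5.0,0,0,0,8.35,0,-7.5,5.0,0,0,0,8.35,0,-7.5,5.0])

```text
time: 9.67
ee_pos: [502.2, -86.6, 158.0]
ee_rot: [0.196, 2.409, -0.079]
ft_force: [0.7, -0.7, -1.5]
finger_gap: 56.2
grip_force: 43.9
```

Call:
servo_tool(commands=[0.03,0,0.033,0.65,2.1,-0.6,5.0,0.06,0,0.067,1.3,4.3,-1.2,5.0,0.089,0,0.1,2.0,6.4,-1.8,5.0,0.089,0,0.1,2.0,6.4,-1.8,5.0])

```text
time: 10.0
ee_pos: [495.7, -12.1, 162.6]
ee_rot: [0.349, 2.391, -0.13]
ft_force: [0.3, 0.2, -2.6]
finger_gap: 55.3
grip_force: 44.4
```

Call:
servo_tool(commands=[0.03,0,0.033,0.85,2.0,-0.77,5.0,0.06,0,0.067,1.7,4.0,-1.5,5.0,0.089,0,0.1,2.6,6.0,-2.3,5.0,0.089,0,0.1,2.6,6.0,-2.3,5.0])

```text
time: 10.33
ee_pos: [480.0, 59.4, 162.4]
ee_rot: [0.503, 2.37, -0.183]
ft_force: [1.8, 0.9, -0.8]
finger_gap: 55.4
grip_force: 44.4
```

Call:
servo_tool(commands=[0.03,0,0.033,1.0,1.8,-0.9,5.0,0.06,0,0.067,2.1,3.7,-1.9,5.0,0.089,0,0.1,3.1,5.5,-2.8,5.0,0.089,0,0.1,3.1,5.5,-2.8,5.0])

```text
time: 10.67
ee_pos: [464.7, 126.3, 162.1]
ee_rot: [0.667, 2.339, -0.243]
ft_force: [0.3, 1.2, -2.3]
finger_gap: 55.7
grip_force: 44.4
```

Call:
servo_tool(commands=[0.03,0,0.033,1.2,1.6,-1.1,5.0,0.06,0,0.067,2.4,3.3,-2.2,5.0,0.089,0,0.1,3.6,4.9,-3.2,5.0,0.089,0,0.1,3.6,4.9,-3.2,5.0,0.089,0,0.1,3.6,4.9,-3.2,5.0])

```text
time: 11.08
ee_pos: [449.9, 187.1, 161.4]
ee_rot: [0.83, 2.294, -0.314]
ft_force: [-1.8, -0.2, -0.9]
finger_gap: 55.3
grip_force: 44.4
```

Run:
```python
from sim import *
s=log(); p0,R0=now(); print(np.round(s["q"],2),p0,s["finger_gap"],s["grip_force"],s["ft_force"])
# tub pose now from grip: rigid transform from lifted pose
pL=np.array([618.34,-103.66,160.73]); RL=Rt(-9.3,42)@Rz(np.pi)
D=json.load(open("D.json"))[-2]; RL=Rn.from_rotvec(D["r"]).as_matrix(); pL=np.array(D["p"])
c=R0@RL.T@(np.array([636.5,-107,110])-pL)+p0; zt=R0@RL.T@[0,0,1]; print("tub bottom",c,"up",zt, "az",np.degrees(np.arctan2(*(R0@RL.T@hv(-9.3))[1::-1])))
Rg=Rn.align_vectors([[0,0,1]],[zt])[0].as_matrix()@R0
off=Rg@R0.T@(p0-c); T=np.array([459,174,8])+off; step(p0,R0,T+[0,0,30],Rg); step(T+[0,0,30],Rg,T,Rg)
w=capture("wrist"); P=cloud(w,s); f=P[215:335,255:390].reshape(-1,3); f=f[~np.isnan(f[:,0])]; m,n=plane(f); print("front",m,n)
bz=P[196:204,300:340].reshape(-1,3); print(np.round(np.nanmedian(bz,0),1))
w=capture("scene"); cv2.imwrite("pics/s4.png",cv2.resize(w["pixels"][150:400,150:450,::-1],None,fx=2,fy=2))
```

```text
[ 0.09  0.51 -1.23  2.19  1.2   1.4  -0.9 ] [449.8855381  187.06699443 161.43008721] 55.259643465210424 44.38949033617973 [-1.83012069 -0.2283939  -0.87004491]
tub bottom [463.67800146 175.25023835 110.5901892 ] up [ 0.00307101 -0.00556685  0.99997979] az -39.80479315505
rot [ 0.002 -0.006 -0.002] deg 0 shift cm [ 5.06 -0.39  5.23] rows 1.7
rot [0. 0. 0.] deg 0 shift cm [2.01 0.   2.23] rows 0.7
front [437.09426588 199.1248247  141.25018567] [-0.76697235  0.6416548   0.00570297]
[436.4 198.6 112. ]
```

View pics/s4.png

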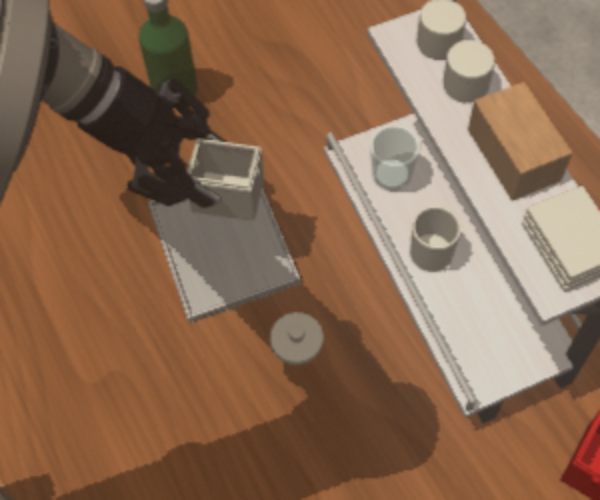

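The scene view shows the tub upright in the jaws at about (225,180), above the tray. The bystanders are in place and the bottle is clear of the hand. Now I'll lower it.

Call:
servo_tool(commands=[0,0,0,1.3,-0.1,1.3,5.0,0,-0.003,0,2.6,-0.2,2.6,5.0,0.002,-0.006,-0.002,3.9,-0.3,3.9,5.0,0.002,-0.006,-0.002,5.06,-0.39,5.23,5.0,0.002,-0.006,-0.002,5.06,-0.39,5.23,5.0])

```text
time: 11.6
ee_pos: [444.0, 180.3, 86.5]
ee_rot: [0.83, 2.289, -0.331]
ft_force: [-0.4, -0.1, -1.4]
finger_gap: 55.8
grip_force: 44.2
```

Call:
servo_tool(commands=[0,0,0,0.7,0,0.75,5.0,0,0,0,1.4,0,1.5,5.0,0,0,0,2.0,0,2.23,5.0,0,0,0,2.0,0,2.23,5.0,0,0,0,2.0,0,2.23,5.0])

```text
time: 12.02
ee_pos: [445.1, 183.1, 59.1]
ee_rot: [0.83, 2.286, -0.324]
ft_force: [0.5, 0.5, -1.5]
finger_gap: 55.7
grip_force: 44.3
```

Run:
```python
from sim import *
s=log(); p0,R0=now(); print(np.round(s["q"],2),p0,s["grip_force"],s["ft_force"])
D=json.load(open("D.json"))[-3]; RL=Rn.from_rotvec(D["r"]).as_matrix(); pL=np.array(D["p"]); print(pL)
c=R0@RL.T@(np.array([636.5,-107,110])-pL)+p0; print("tub bottom",c,"up",R0@RL.T@[0,0,1])
step(p0,R0,p0+[0,0,3.8-c[2]],R0)
```

```text
[-0.06  0.72 -1.07  2.24  1.38  1.42 -1.14] [445.13256675 183.08079954  59.14559184] 44.25278954207897 [ 0.4659014   0.54795091 -1.50643312]
[ 618.34037891 -103.65574616  160.73073159]
tub bottom [459.09754157 170.74182844   8.47713745] up [-0.00118509  0.0037375   0.99999231]
rot [0. 0. 0.] deg 0 shift cm [0.31 0.   0.35] rows 0.1
```

Call:
servo_tool(commands=[0,0,0,0.1,0,0.12,5.0,0,0,0,0.2,0,0.23,5.0,0,0,0,0.31,0,0.35,5.0,0,0,0,0.31,0,0.35,5.0])

```text
time: 12.35
ee_pos: [445.3, 183.3, 54.8]
ee_rot: [0.83, 2.286, -0.323]
ft_force: [-0.5, -0.4, -2.1]
finger_gap: 55.6
grip_force: 44.3
```

Call:
servo_tool(commands=[0,0,0,0.07,0,0.07,5.0,0,0,0,0.07,0,0.07,5.0,0,0,0,0.07,0,0.07,5.0])

```text
time: 12.6
ee_pos: [445.3, 183.4, 54.7]
ee_rot: [0.829, 2.284, -0.323]
ft_force: [-2.5, 0.3, 5.3]
finger_gap: 55.8
grip_force: 44.9
```

Call:
servo_tool(commands=[0,0,0,0.07,0,0.07,5.0,0,0,0,0.07,0,0.07,5.0,0,0,0,0.07,0,0.07,5.0])

```text
time: 12.85
ee_pos: [445.3, 183.4, 54.7]
ee_rot: [0.829, 2.282, -0.324]
ft_force: [-4.5, -0.7, 11.5]
finger_gap: 55.5
grip_force: 45.8
```

Call:
servo_tool(commands=[0,0,0,-0.07,0,-0.07,5.0,0,0,0,-0.07,0,-0.07,6.0,0,0,0,-0.07,0,-0.07,7.0,0,0,0,-0.07,0,-0.07,8.5,0,0,0,-0.07,0,-0.07,8.5])

```text
time: 13.27
ee_pos: [445.2, 183.2, 53.6]
ee_rot: [0.83, 2.286, -0.323]
ft_force: [-0.2, 0.2, 0.0]
finger_gap: 84.8
grip_force: 0.0
```

Call:
servo_tool(commands=[0,0,0,0,0,0,8.5,0,0,0,0,0,-2,8.5,0,0,0,0,0,-5,8.5,0,0,0,0,0,-9,8.5,0,0,0,0,0,-12,8.5])

```text
time: 13.68
ee_pos: [382.4, 236.4, 144.1]
ee_rot: [0.829, 2.287, -0.322]
ft_force: [0.4, 1.0, 0.4]
finger_gap: 84.8
grip_force: 0.0
```

Call:
servo_tool(commands=[0,0,0,0,0,0,8.5,0,0,0,0,0,0,8.5,0,0,0,0,0,0,8.5])

```text
time: 13.93
ee_pos: [383.8, 234.4, 142.3]
ee_rot: [0.83, 2.285, -0.325]
ft_force: [0.3, -0.2, 0.7]
finger_gap: 85.1
grip_force: 0.0
```

Run:
```python
from sim import *
s=log(); p0,R0=now(); print(np.round(s["q"],2),p0,s["grip_force"])
w=capture("wrist"); P=cloud(w,s); np.savez("w5.npz",P=P,px=w["pixels"]); cv2.imwrite("pics/w5.png",w["pixels"][:,:,::-1])
# plan to down pose over middle
R=Rt(-36.2,0)@Rz(np.pi)
from scipy.spatial.transform import Slerp
T=np.array([447,-20,290]); S=Slerp([0,1],Rn.from_matrix([R0,R])); q=np.array(s["q"]); a,A=p0,R0
for t in (.34,.67,1):
    B=S(t).as_matrix(); b=p0+t*(T-p0)+[0,0,40*np.sin(np.pi*t)]; q=go(q,b,B,2,name=f"{t}"); step(a,A,b,B); a,A=b,B
b=np.array([447.5,-237,160]); q=go(q,b,R,3,name="lid"); step(a,A,b,R)
```

```text
[-0.12  0.57 -1.22  2.2   1.14  1.51 -1.09] [383.80304503 234.37767385 142.30138055] 0.0
0.34 1 q [0.65, -0.08, -1.29, 2.21, 0.51, 0.87, -0.07] err 0.0 margin 0.08
rot [-0.009  0.25  -0.021] deg 14 shift cm [-11.05  -5.27  -1.46] rows 3.0
0.67 1 q [0.5, -0.12, -0.77, 2.09, 0.12, 0.99, 0.59] err 0.0 margin 0.37
rot [-0.009  0.243 -0.02 ] deg 14 shift cm [-8.31 -5.28 -1.01] rows 2.4
1 1 q [0.58, 0.01, -0.6, 1.93, 0.01, 1.2, 0.91] err 0.0 margin 0.5
rot [-0.009  0.243 -0.02 ] deg 14 shift cm [-6.89 -5.41  0.27] rows 2.1
lid 2 q [0.78, 0.27, -0.41, 1.99, 0.13, 0.91, 1.23] err 0.0 margin 0.47
rot [-0.  0. -0.] deg 0 shift cm [-12.86 -17.48  13.  ] rows 6.1
```

View pics/w5.png

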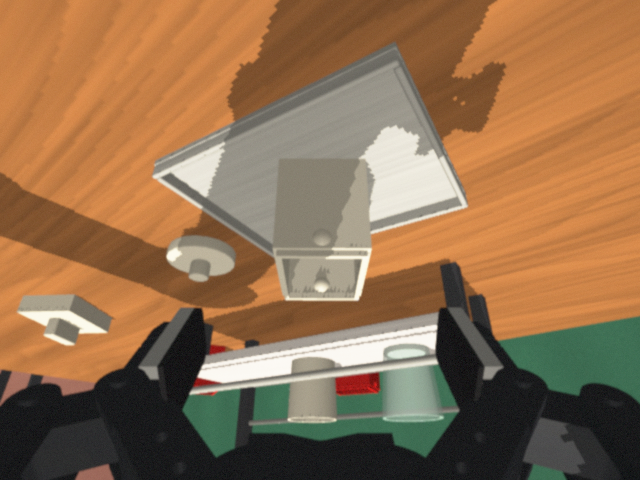

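The wrist view shows the tub standing inside the tray at about (322,230), with the white lid at (62,315). I'll measure the tub and start the move to the lid.

```bash
cat > meas.py <<'E'
from sim import *
def rect(P,m):
    p=P[m][:,:2].astype(np.float32); r=cv2.minAreaRect(p); return m.sum(),np.round(r[0],1),np.round(r[1],1),round(r[2],1),np.round(np.nanmedian(P[...,2][m]),1)
E
python3 - <<'E'
from meas import *
d=np.load("w5.npz"); P=d["P"]; z=P[...,2]; v,u=np.mgrid[0:480,0:640]
b=(u>268)&(u<378)&(v>235)&(v<305)
for a in ((66,80),(70,78)): print("rim",rect(P,b&(z>a[0])&(z<a[1])))
f=P[170:240,285:360].reshape(-1,3); m,n=plane(f[~np.isnan(f[:,0])]); print("front",m,n,"ctr",m-36*n)
t=(u>150)&(u<470)&(v>40)&(v<250)&(z>9)&(z<20)&~((u>268)&(u<378)&(v>150)); print("tray wall",rect(P,t))
E
```

```text
rim (np.int64(2840), array([458.9, 172.6]), array([56.2, 75.7]), 49.7, np.float64(70.6))
rim (np.int64(1566), array([459.1, 171.6]), array([53.4, 70.7]), 50.0, np.float64(72.9))
front [432.26004622 195.19420609  39.63422492] [-0.7649494   0.64399696 -0.01096938] ctr [459.79822458 172.01031538  40.02912272]
tray wall (np.int64(5679), array([442.3, 141.1]), array([244.6, 141.3]), 80.4, np.float64(12.6))
```

Call:
servo_tool(commands=[-0.002,0.06,-0.005,-2.8,-1.3,-0.4,8.5,-0.005,0.125,-0.01,-5.5,-2.6,-0.7,8.5,-0.007,0.19,-0.015,-8.3,-4,-1.1,8.5,-0.009,0.25,-0.02,-11.05,-5.3,-1.5,8.5,-0.009,0.25,-0.02,-11.05,-5.3,-1.5,8.5])

```text
time: 14.4
ee_pos: [403.0, 147.7, 224.2]
ee_rot: [0.891, 2.524, -0.24]
ft_force: [-0.2, -1.4, 0.9]
finger_gap: 85.1
grip_force: 0.0
```

Call:
servo_tool(commands=[-0.003,0.08,-0.007,-2.8,-1.8,-0.3,8.5,-0.006,0.16,-0.014,-5.5,-3.5,-0.7,8.5,-0.009,0.243,-0.02,-8.3,-5.3,-1.0,8.5,-0.009,0.243,-0.02,-8.3,-5.3,-1.0,8.5])

```text
time: 14.73
ee_pos: [419.5, 73.4, 266.1]
ee_rot: [0.939, 2.74, -0.154]
ft_force: [0.6, 0.3, -0.4]
finger_gap: 85.3
grip_force: 0.0
```

Call:
servo_tool(commands=[-0.003,0.08,-0.007,-2.3,-1.8,0.1,8.5,-0.006,0.16,-0.014,-4.6,-3.6,0.2,8.5,-0.009,0.243,-0.02,-6.9,-5.4,0.3,8.5,-0.009,0.243,-0.02,-6.9,-5.4,0.3,8.5])

```text
time: 15.07
ee_pos: [442.6, -18.7, 282.2]
ee_rot: [1.01, 2.961, -0.031]
ft_force: [-0.2, -1.1, 0.1]
finger_gap: 85.2
grip_force: 0.0
```

Call:
servo_tool(commands=[0,0,0,-2,-2.8,1.5,8.5,0,0,0,-4,-5.6,3,8.5,0,0,0,-6,-8.4,4.5,8.5,0,0,0,-8,-11.2,6,8.5,0,0,0,-10,-14,8,8.5])

```text
time: 15.48
ee_pos: [436.3, -185.2, 205.7]
ee_rot: [0.989, 2.965, -0.034]
ft_force: [0.6, 0.4, -0.5]
finger_gap: 84.9
grip_force: 0.0
```

Call:
servo_tool(commands=[0,0,0,0,0,0,8.5,0,0,0,0,0,0,8.5,0,0,0,0,0,0,8.5])

```text
time: 15.73
ee_pos: [436.6, -182.4, 206.1]
ee_rot: [0.988, 2.967, -0.031]
ft_force: [-0.1, 1.7, -0.0]
finger_gap: 84.6
grip_force: 0.0
```

Run:
```python
from meas import *
s=log(); p0,R0=now(); print(np.round(s["q"],2),p0,np.round(R0,3).tolist())
w=capture("wrist"); P=cloud(w,s); np.savez("w6.npz",P=P,px=w["pixels"]); cv2.imwrite("pics/w6.png",w["pixels"][:,:,::-1])
px=w["pixels"].astype(int); z=P[...,2]; white=px.max(-1)-px.min(-1)<60; near=np.hypot(P[...,0]-447.5,P[...,1]+237)<70
print("top",rect(P,near&white&(z>14)&(z<25))); print("bar",rect(P,near&white&(z>36)&(z<48)))
```

```text
[ 0.92  0.16 -0.69  2.    0.15  1.01  1.09] [ 436.639151   -182.36630018  206.07834916] [[-0.8, 0.599, 0.007], [0.599, 0.8, -0.023], [-0.02, -0.015, -1.0]]
top (np.int64(6657), array([ 448.3, -238.1]), array([64.2, 86.5]), 54.0, np.float64(19.8))
bar (np.int64(1015), array([ 448. , -237.6]), array([14.3, 44.3]), 53.3, np.float64(41.6))
```

Run:
```python
from meas import *
p0,R0=now(); R=Rt(-36.4,0)@Rz(np.pi); T=np.array([448,-237.7,47.])
step(p0,R0,T+[0,0,50],R); step(T+[0,0,50],R,T,R)
```

```text
rot [-0.015  0.021 -0.006] deg 1 shift cm [-3.98 -3.69 11.12] rows 3.0
rot [0. 0. 0.] deg 0 shift cm [0. 0. 5.] rows 1.2
```

Call:
servo_tool(commands=[-0.005,0.007,-0.002,-1,-0.9,2.8,5,-0.01,0.014,-0.004,-2,-1.8,5.6,4,-0.015,0.021,-0.006,-3,-2.8,8.4,4,-0.015,0.021,-0.006,-4,-3.7,11.1,4,-0.015,0.021,-0.006,-4,-3.7,11.1,4])

```text
time: 16.2
ee_pos: [445.7, -239.3, 93.5]
ee_rot: [-0.982, -2.978, -0.002]
ft_force: [-0.2, 0.1, -0.0]
finger_gap: 40.2
grip_force: 0.0
```

Call:
servo_tool(commands=[0,0,0,0,0,0,4,0,0,0,0,0,0,4])

```text
time: 16.37
ee_pos: [449.5, -237.4, 98.9]
ee_rot: [0.977, 2.983, 0.0]
ft_force: [1.2, 0.5, 0.6]
finger_gap: 39.9
grip_force: 0.0
```

Run:
```python
from meas import *
s=sense();p0,R0=now(); R=Rt(-36.4,0)@Rz(np.pi); T=np.array([448,-237.7,47.])
print(p0,s["finger_gap"]); step(p0,R0,T,R)
```

```text
[ 449.48406103 -237.43520266   98.89196201] 39.931641314387974
rot [0.001 0.003 0.002] deg 0 shift cm [ 0.12 -0.12  5.19] rows 1.2
```

Call:
servo_tool(commands=[0,0,0,0,0,1.3,4,0,0,0,0.1,-0.1,2.6,4,0,0,0,0.1,-0.1,3.9,4,0,0,0,0.1,-0.1,5.0,4,0,0,0,0.1,-0.1,5.0,4])

```text
time: 16.78
ee_pos: [446.2, -238.1, 46.6]
ee_rot: [-0.98, -2.984, -0.0]
ft_force: [-0.4, 1.1, 1.1]
finger_gap: 40.0
grip_force: 0.0
```

Call:
servo_tool(commands=[0,0,0,0,0,0,4,0,0,0,0,0,0,4,0,0,0,0,0,0,4])

```text
time: 17.03
ee_pos: [447.6, -239.2, 48.3]
ee_rot: [0.981, 2.982, -0.001]
ft_force: [0.3, -0.3, -0.1]
finger_gap: 39.8
grip_force: 0.0
```

Call:
servo_tool(commands=[0,0,0,0,0.14,0.1,3,0,0,0,0,0.14,0.1,2,0,0,0,0,0.14,0.1,1.2,0,0,0,0,0.14,0.1,1.0,0,0,0,0,0.14,0.1,1.0], squeeze=60)

```text
time: 17.45
ee_pos: [448.2, -238.0, 47.0]
ee_rot: [0.981, 2.983, -0.0]
ft_force: [-0.4, 0.4, 5.0]
finger_gap: 12.9
grip_force: 58.9
```

Call:
servo_tool(commands=[0,0,0,0,0,0,1.0,0,0,0,0,0,0,1.0,0,0,0,0,0,0,1.0])

```text
time: 17.7
ee_pos: [448.2, -238.0, 47.0]
ee_rot: [0.981, 2.983, -0.0]
ft_force: [-0.7, 1.3, 5.1]
finger_gap: 12.8
grip_force: 59.0
```

Run:
```python
from meas import *
s=log();p0,R0=now(); print(p0,s["finger_gap"],s["grip_force"],s["ft_force"]); np.savez("grip.npz",p=p0,R=R0)
# lid centre relative to tcp in tool frame
L=R0.T@(np.array([448,-237.7,0])-p0); print("lid in tool",L, "bar az tool", np.degrees(np.arctan2(R0[1,0],R0[0,0]))-180)
```

```text
[ 448.17703345 -237.96300239   46.9742375 ] 12.783086065134137 59.00477886199951 [-0.69251779  1.25464817  5.13006404]
lid in tool [ 0.3828685   0.09040836 46.97366004] bar az tool -36.40879715734843
```

Run:
```python
from meas import *
s=sense();p0,R0=now(); R=Rt(-40.1,0)@Rz(np.pi); q=np.array(s["q"])
a,A=p0,R0
for b,B in ((p0+[0,0,150],R0),(np.array([487,-60,206]),R),(np.array([527,121,206]),R)):
    q=go(q,b,B,3,name="m"); step(a,A,b,B); a,A=b,B
```

```text
m 1 q [1.01, 0.25, -0.67, 1.95, 0.18, 1.0, 1.18] err 0.0 margin 0.51
rot [0. 0. 0.] deg 0 shift cm [-3.0e-02  1.0e-02 -1.5e+01] rows 3.6
m 1 q [0.73, 0.22, -0.77, 1.97, 0.18, 1.02, 0.76] err 0.0 margin 0.49
rot [0.    0.002 0.064] deg 4 shift cm [ 7.44 16.63 -0.91] rows 4.4
m 1 q [0.38, 0.34, -0.82, 1.86, 0.28, 1.07, 0.32] err 0.0 margin 0.55
rot [0. 0. 0.] deg 0 shift cm [ 8.6  16.42  0.  ] rows 4.4
```

Call:
servo_tool(commands=[0,0,0,0,0,-1,1.0,0,0,0,0,0,-4,1.0,0,0,0,0,0,-8,1.0,0,0,0,0,0,-12,1.0,0,0,0,0,0,-15,1.0])

```text
time: 18.12
ee_pos: [448.1, -237.8, 199.6]
ee_rot: [0.98, 2.981, -0.001]
ft_force: [1.7, -0.8, -0.4]
finger_gap: 12.8
grip_force: 58.5
```

Call:
servo_tool(commands=[0,0,0.013,1.2,2.6,-0.1,1.0,0,0,0.026,2.8,6.2,-0.3,1.0,0,0,0.04,4.4,9.8,-0.5,1.0,0,0,0.052,5.9,13.3,-0.7,1.0,0,0.002,0.064,7.4,16.6,-0.9,1.0])

```text
time: 18.53
ee_pos: [486.3, -58.4, 206.0]
ee_rot: [-1.077, -2.951, -0.0]
ft_force: [0.4, 0.0, -0.6]
finger_gap: 12.8
grip_force: 58.5
```

Call:
servo_tool(commands=[0,0,0,1.9,3.6,0,1.0,0,0,0,3.8,7.2,0,1.0,0,0,0,5.7,10.8,0,1.0,0,0,0,7.4,14.2,0,1.0,0,0,0,8.6,16.4,0,1.0])

```text
time: 18.95
ee_pos: [526.2, 125.0, 206.2]
ee_rot: [-1.07, -2.953, -0.005]
ft_force: [0.3, -0.9, -0.4]
finger_gap: 12.8
grip_force: 58.6
```

Call:
servo_tool(commands=[0,0,0,0,0,0,1.0,0,0,0,0,0,0,1.0,0,0,0,0,0,0,1.0,0,0,0,0,0,0,1.0,0,0,0,0,0,0,1.0])

```text
time: 19.37
ee_pos: [526.3, 118.6, 205.4]
ee_rot: [-1.08, -2.949, 0.001]
ft_force: [-0.2, -0.3, -1.6]
finger_gap: 13.0
grip_force: 58.7
```

Run:
```python
from meas import *
s=log();p0,R0=now(); print(p0,s["finger_gap"],s["grip_force"],s["ft_force"],np.round(R0[:,2],3))
w=capture("wrist"); P=cloud(w,s); np.savez("w7.npz",P=P,px=w["pixels"]); cv2.imwrite("pics/w7.png",w["pixels"][:,:,::-1])
z=P[...,2]; near=np.hypot(P[...,0]-459,P[...,1]-172)<60
for a in ((66,80),(69,78)): print("rim",rect(P,near&(z>a[0])&(z<a[1])))
v,u=np.where(near&(z>69)&(z<78)); print(u.min(),u.max(),v.min(),v.max())
```

```text
[526.28517984 118.59652415 205.42924418] 12.968531751026438 58.68457853794098 [-0.20126286 -0.26241222 -1.57810544] [-0.001 -0.    -1.   ]
rim (np.int64(3621), array([459.9, 171.8]), array([56.1, 76.9]), 49.8, np.float64(72.6))
rim (np.int64(3102), array([459.8, 171.9]), array([56. , 71.6]), 49.9, np.float64(72.9))
267 364 28 155
```

View pics/w7.png

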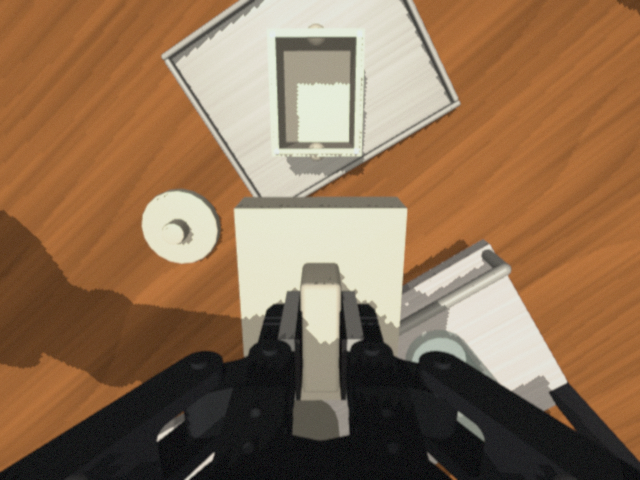

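The picture shows the held lid square in the jaws, with its near edge at v≈205 and u from 235 to 407. The tub stands inside the tray, with its rim at u 268–364, v 28–155. I'll work out the offset from lid to tub in the tool frame.

Run:
```python
from meas import *
s=sense();p0,R0=now(); w=capture("wrist"); P=cloud(w,s); T=(P-p0)@R0; z=P[...,2]; v,u=np.mgrid[0:480,0:640]
near=np.hypot(P[...,0]-459,P[...,1]-172)<60; r=cv2.minAreaRect(T[near&(z>69)&(z<78)][:,:2].astype(np.float32)); print("tub tool",np.round(r[0],1),np.round(r[1],1),r[2])
m=(z>172)&(z<185)&(u>225)&(u<415)&(v>198)&(v<350); px=w["pixels"].astype(int); m&=px.min(-1)>70
t=T[m]; print("lid z",np.median(z[m]),"x max",np.percentile(t[:,0],[98,99.5]))
for a,b in ((-10,5),(5,20),(20,40)):
    k=t[(t[:,0]>a)&(t[:,0]<b)]; print(a,b,"y",np.round([k[:,1].min(),k[:,1].max()],1),round((k[:,1].min()+k[:,1].max())/2,2))
q=np.array(s["q"]); 
R=Rt(-40.1,0)@Rz(np.pi); c=np.array([459.6,171.9,0]); L=np.array([.4,.1,0])
for zz in (150,): 
    G=c-R@L; G[2]=zz; step(p0,R0,np.r_[G[:2],206],R); q=go(q,G,R,3); print(G)
```

```text
tub tool [85.1 -2.3] [56.  71.5] 89.95801544189453
lid z 178.3542362754423 x max [42.30934548 42.46065819]
-10 5 y [-31.5  32.6] 0.58
5 20 y [-31.6  32.6] 0.52
20 40 y [-31.7  32.7] 0.52
rot [-0.001 -0.001 -0.002] deg 0 shift cm [ 8.48 -0.26 -0.05] rows 2.0
 1 q [0.29, 0.33, -0.84, 2.04, 0.31, 0.91, 0.16] err 0.0 margin 0.42
[459.8415562  171.56585841 150.        ]
```

Call:
servo_tool(commands=[0,0,0,2,-0.1,0,1.0,0,0,0,5,-0.2,0,1.0,0,0,0,8.5,-0.27,0,1.0,0,0,0,8.5,-0.27,2,1.0,0,0,0,8.5,-0.27,4,1.0])

```text
time: 19.88
ee_pos: [459.3, 174.6, 166.7]
ee_rot: [1.071, 2.95, 0.003]
ft_force: [0.3, -1.0, -0.9]
finger_gap: 12.6
grip_force: 58.7
```

Call:
servo_tool(commands=[0,0,0,0,0,1,1.0,0,0,0,0,0,2,1.0,0,0,0,0,0,3,1.0,0,0,0,0,0,3.5,1.0,0,0,0,0,0,3.5,1.0])

```text
time: 20.3
ee_pos: [459.2, 172.7, 129.7]
ee_rot: [-1.077, -2.948, 0.001]
ft_force: [0.1, 0.2, -0.1]
finger_gap: 12.7
grip_force: 58.7
```

Call:
servo_tool(commands=[0,0,0,0,0,0,1.0,0,0,0,0,0,0,1.0,0,0,0,0,0,0,1.0,0,0,0,0,0,0,1.0,0,0,0,0,0,0,1.0])

```text
time: 20.72
ee_pos: [459.8, 173.3, 131.1]
ee_rot: [-1.077, -2.951, -0.001]
ft_force: [0.2, 0.5, -0.9]
finger_gap: 12.6
grip_force: 58.7
```

Run:
```python
from meas import *
s=log();p0,R0=now(); print(p0,s["ft_force"],np.round(R0,3).tolist()); R=Rt(-40.1,0)@Rz(np.pi)
pm=np.array([526.285,118.597,205.43]); c=pm+R@[85.1,-2.3,0]; G=c-R@[.1,.4,0]; G[2]=120; print(c,G); step(p0,R0,G,R)
```

```text
[459.78053259 173.32733689 131.05307849] [ 0.17407307  0.47655281 -0.89408818] [[-0.765, 0.644, 0.0], [0.644, 0.765, 0.001], [0.0, 0.001, -1.0]]
[459.70870443 171.65260167 205.43      ] [459.52754712 171.28222075 120.        ]
rot [ 0.001 -0.     0.   ] deg 0 shift cm [-0.11 -0.17  1.11] rows 0.3
```

Run:
```python
from meas import *
S=[]
for i in range(8): S.append(np.r_[sense()["ee_pos"],sense()["ee_rot"]]); capture("wrist")
S=np.array(S); print(np.round(S[:,:3],1).tolist(),S.mean(0),S.std(0))
w=capture("wrist"); p=S[:,:3].mean(0); s=sense(); s["ee_pos"]=p; P=cloud(w,s); R0=now()[1]; T=(P-p)@R0; z=P[...,2]
cv2.imwrite("pics/w8.png",w["pixels"][:,:,::-1])
m=(z>40)&(z<82)&(np.hypot(P[...,0]-459,P[...,1]-172)<60); print("tub pts seen",m.sum()); 
if m.sum()>20: t=T[m]; print(np.round(np.percentile(t,[1,50,99],axis=0),1)); v,u=np.where(m); print(u.min(),u.max(),v.min(),v.max())
```

```text
[[459.8, 173.3, 131.1], [459.7, 173.3, 131.0], [459.7, 173.3, 130.9], [459.6, 173.2, 130.8], [459.6, 173.2, 130.8], [459.6, 173.2, 130.8], [459.5, 173.2, 130.7], [459.5, 173.2, 130.7]] [ 4.59626643e+02  1.73255406e+02  1.30841284e+02 -1.07640963e+00
 -2.95079948e+00 -1.01939442e-03] [8.78377152e-02 3.34592976e-02 1.23216307e-01 1.19711406e-04
 2.07592915e-04 1.87486124e-04]
tub pts seen 315
[[ 34.5 -28.1  68. ]
 [ 34.9  -1.   87.3]
 [ 38.4  26.6  90.8]]
264 372 193 195
```

Call:
servo_tool(commands=[0,0,0,-0.11,-0.15,0,1.0,0,0,0,-0.11,-0.15,0,1.0,0,0,0,-0.11,-0.15,0.1,1.0,0,0,0,-0.11,-0.15,0.2,1.0,0,0,0,-0.11,-0.15,0.2,1.0])

```text
time: 21.58
ee_pos: [459.2, 171.3, 128.4]
ee_rot: [-1.076, -2.95, -0.0]
ft_force: [-0.1, -0.5, -0.9]
finger_gap: 12.7
grip_force: 58.7
```

```bash
cat > chk.py <<'E'
from meas import *
for i in range(4): capture("wrist")
s=sense(); w=capture("wrist"); P=cloud(w,s); p,R0=now(); T=(P-p)@R0; z=P[...,2]; v,u=np.mgrid[0:480,0:640]
print(p,s["ft_force"],s["q"].round(2))
m=(z>40)&(z<82)&(np.hypot(P[...,0]-459,P[...,1]-172)<60)&(v>185); t=T[m]; print(m.sum(),"tub",np.round(np.percentile(t,[1,50,99],axis=0),1)[:,:2].tolist(), "y ctr",np.round((t[:,1].min()+t[:,1].max())/2,2))
zl=p[2]-26.4; m=(abs(z-zl)<6)&(u>200)&(u<440)&(v>195)&(v<350)&(w["pixels"].min(-1)>70); t=T[m]; k=t[(t[:,0]>0)&(t[:,0]<38)]; print("lid y ctr",(k[:,1].min()+k[:,1].max())/2,"xmax",np.percentile(t[:,0],99))
G=np.array([459.53,171.28]); d=R0.T@np.r_[G-p[:2],0]; print("to G",np.round(d,2))
E
python3 chk.py
```

```text
[459.44663596 171.42839807 128.70294628] [ 0.50276217 -0.31204256 -0.68281927] [ 0.26  0.36 -0.84  2.03  0.34  0.9   0.12]
574 tub [[35.7, -29.0], [36.0, 0.4], [42.5, 28.6]] y ctr 0.27
lid y ctr 0.5377271162240884 xmax 42.44736287872377
to G [-0.16 -0.06 -0.  ]
```

Call:
servo_tool(commands=[0,0,0,0,0,0.3,1.0,0,0,0,0,0,0.6,1.0,0,0,0,0,0,0.9,1.0,0,0,0,0,0,1.1,1.0,0,0,0,0,0,1.1,1.0])

```text
time: 22.25
ee_pos: [459.0, 171.2, 117.0]
ee_rot: [-1.076, -2.95, 0.0]
ft_force: [0.1, -0.4, -0.3]
finger_gap: 12.8
grip_force: 58.7
```

Call:
servo_tool(commands=[0,0,0,0,0,0.1,1.0,0,0,0,0,0,0.2,1.0,0,0,0,0,0,0.3,1.0,0,0,0,0,0,0.4,1.0,0,0,0,0,0,0.4,1.0])

```text
time: 22.67
ee_pos: [459.3, 171.4, 113.5]
ee_rot: [-1.076, -2.95, -0.001]
ft_force: [-0.0, -0.4, -1.4]
finger_gap: 12.5
grip_force: 58.7
```

The skirt is round the rim without contact. Now I'll push it down.

Call:
servo_tool(commands=[0,0,0,0,0,0.1,1.0,0,0,0,0,0,0.2,1.0,0,0,0,0,0,0.3,1.0,0,0,0,0,0,0.4,1.0,0,0,0,0,0,0.5,1.0])

```text
time: 23.08
ee_pos: [460.4, 172.3, 109.9]
ee_rot: [1.076, 2.95, 0.004]
ft_force: [-0.8, 1.0, 6.3]
finger_gap: 12.5
grip_force: 59.5
```

Call:
servo_tool(commands=[0,0,0,0,0,0.1,1.0,0,0,0,0,0,0.2,1.0,0,0,0,0,0,0.3,1.0,0,0,0,0,0,0.4,1.0,0,0,0,0,0,0.5,1.0])

```text
time: 23.5
ee_pos: [458.8, 170.8, 103.0]
ee_rot: [-1.076, -2.95, 0.001]
ft_force: [-1.4, -0.4, 1.9]
finger_gap: 12.8
grip_force: 59.0
```

Call:
servo_tool(commands=[0,0,0,0,0,0.05,1.0,0,0,0,0,0,0.1,1.0,0,0,0,0,0,0.15,1.0,0,0,0,0,0,0.15,1.0])

```text
time: 23.83
ee_pos: [459.0, 170.9, 103.0]
ee_rot: [-1.076, -2.95, 0.003]
ft_force: [-3.9, -1.9, 11.8]
finger_gap: 12.5
grip_force: 60.2
```

Call:
servo_tool(commands=[0,0,0,0,0,0.05,1.0,0,0,0,0,0,0.1,1.0,0,0,0,0,0,0.1,1.0])

```text
time: 24.08
ee_pos: [459.0, 171.0, 103.0]
ee_rot: [-1.077, -2.95, 0.005]
ft_force: [-6.7, -3.4, 20.3]
finger_gap: 12.6
grip_force: 61.5
```

Hard stop at z = 103.0, exactly the computed home height. I'll ease off, release, withdraw and check.

Call:
servo_tool(commands=[0,0,0,0,0,-0.1,1.0,0,0,0,0,0,-0.2,1.0,0,0,0,0,0,-0.25,2.0,0,0,0,0,0,-0.25,3.0,0,0,0,0,0,-0.25,4.0])

```text
time: 24.5
ee_pos: [459.4, 171.2, 103.4]
ee_rot: [-1.076, -2.95, -0.001]
ft_force: [0.4, -0.3, -0.3]
finger_gap: 39.5
grip_force: 0.0
```

Call:
servo_tool(commands=[0,0,0,0,0,0,4.0,0,0,0,0,0,-1,4.0,0,0,0,0,0,-4,4.0,0,0,0,0,0,-8,4.0,0,0,0,0,0,-12,4.0])

```text
time: 24.92
ee_pos: [458.5, 171.4, 225.0]
ee_rot: [-1.074, -2.949, 0.0]
ft_force: [0.5, -0.6, 0.2]
finger_gap: 40.3
grip_force: 0.0
```

Call:
servo_tool(commands=[0,0,0,-2,-2,0,4.0,0,0,0,-4,-4,0,4.0,0,0,0,-6,-6,0,4.0,0,0,0,-6,-6,0,4.0,0,0,0,-6,-6,0,4.0])

```text
time: 25.33
ee_pos: [467.0, 85.2, 224.1]
ee_rot: [-1.082, -2.949, -0.0]
ft_force: [0.1, -0.0, 0.4]
finger_gap: 39.9
grip_force: 0.0
```

Run:
```python
from meas import *
for i in range(4): w=capture("wrist")
s=sense(); w=capture("wrist"); P=cloud(w,s); z=P[...,2]; print(s["ee_pos"],s["ft_force"],s["finger_gap"])
cv2.imwrite("pics/w9.png",w["pixels"][:,:,::-1])
n=np.hypot(P[...,0]-459,P[...,1]-172)<60
m=n&(z>70)&(z<88); print("lid top",rect(P,m)); a,nn=plane(P[m&(abs(z-np.nanmedian(z[m]))<4)]); print("normal",nn); print("bar",rect(P,n&(z>90)&(z<108)), "expect top 76.5, bar 98.5")
c=capture("scene"); cv2.imwrite("pics/s9.png",cv2.resize(c["pixels"][150:400,150:450,::-1],None,fx=2,fy=2))
Q=np.load("scene0.npz")["P"]; C=cloud(c)
for nme,(u0,u1,v0,v1),zz in (("rt",(352,385,250,290),(127,137)),("cup",(332,362,210,248),(130,142)),("rl",(280,318,300,335),(8,40)),("bot",(215,255,140,210),(100,200))):
    f=lambda X:[np.round(np.nanmean(X[v0:v1,u0:u1][(X[v0:v1,u0:u1,2]>zz[0])&(X[v0:v1,u0:u1,2]<zz[1])],0),1)]
    print(nme,f(Q),f(C))
```

```text
[466.58341484  88.29077663 223.86053352] [ 0.5933046   0.53496059 -0.089994  ] 39.8234992853533
lid top (np.int64(11649), array([459.9, 171.2]), array([64.6, 85.4]), 49.9, np.float64(75.8))
normal [-5.08914365e-04 -3.95158840e-04  9.99999792e-01]
bar (np.int64(1893), array([459.8, 171. ]), array([14.5, 44. ]), 50.0, np.float64(97.5)) expect top 76.5, bar 98.5
rt [array([635.8,   7.8, 130.4])] [array([635. ,   8.1, 130.6])]
cup [array([653.5, 120.1, 134.3])] [array([653.6, 119.8, 134.5])]
rl [array([462.5,  18.8,  13. ])] [array([462.8,  18.6,  13. ])]
bot [array([497.6, 406.4, 140.7])] [array([nan, nan, nan])]<stdin>:10: RuntimeWarning: Mean of empty slice
```

View pics/s9.png

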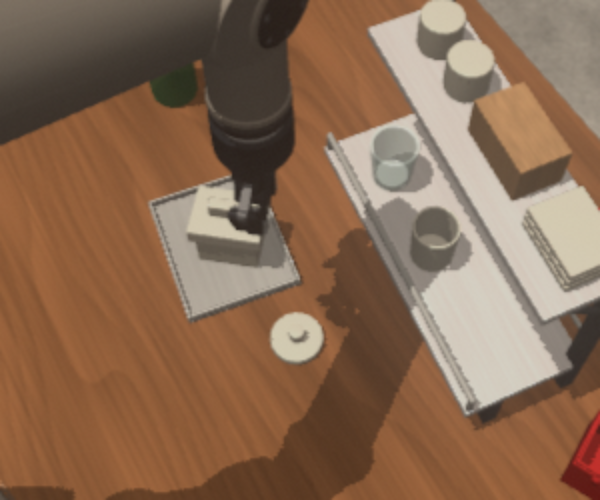

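The scene view shows the closed tub standing in the tray at about (230,225). The lid is level and at home height (top 75.8 mm against 76.5 expected, within the camera's error). The round tub, cup and round lid haven't moved. The bottle is partly hidden by the arm, but its base is where it was, at about (175,85). Nothing is touching the robot.

```bash
python3 -c "
from bench import *
print(close_job())"
```

```text
the job is handed in; nothing more can be done
None
```

I handed the job in: the oblong tub stands upright in the steel tray with its lid snapped fully down, and the round tub, cup and round lid measured unmoved; the bottle was partly hidden by the arm, but what shows of it is in place.

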